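# Back out the ratchet screw of a leaning filter cell

## Task

The screw in the lid of the leaning steel filter cell has to be backed out. First flip the locking tab up and well over to the left (as seen from the robot), past upright on the lid, so that it stays open, then work the ratchet lever back and forth under the crossrod - swinging its grip to the right drives the screw out, swinging it back only clicks - until the brass-topped stem stands about 25 mm proud of the lever's eye (20 to 30 mm will do). Let go of everything, leave the tab open, and do not push or knock over the bottles, jar, boxes and beaker around it.

Things in the scene. Friction and masses are not known exactly. Their poses are not given: they have to be found in the camera images.
- stand: Fixed stand of the filter cell. Origin under it on the bench, z up, x away from the robot's side, y left. The cell leans 35 deg to -x; lid centre (20,0,150) mm. Lid axes: n outward = (-0.574,0,0.819), u uphill = (0.819,0,0.574), v = y. Upright rods (14 mm, feet 68 mm) at x -85, y +-190 mm; 14 mm crossrod between them at height 360: come in under it, tool tilted 35-45 deg along -n.
- lever (a joint): Ratchet lever about n: 0 at rest (arm points to u,v = -0.906, +0.422), grows as the grip goes to the right (-v), stop 1.2 rad. This way drives the screw out (4 N at the grip); back, the pawl clicks over 15 teeth (0.419 rad apart; 1 N). A nearly full swing (0.9 rad up) and back gives 2 teeth, about 5 mm of stem; a shorter one less. Stays where left.
- lever_grip (a point): Working middle of the lever's round black grip: 22 mm dia, parallel to n, 120 mm from the lid axis, from 36 (arm's top face) to 105 mm above the lid; this point at 75 mm. It is at u,v = 120 mm x (-cos a, -sin a), a = lever - 0.436. Lever arm below is 24 mm wide. The grip may turn in the fingers: the tool need not turn with it.
- tab (a joint): Flip-up aluminium locking tab over the lever arm: 0 closed (two cheeks straddle the arm, lever locked), grows as its bar end is lifted up and over to the left (towards +v) to the stop at 2.0 rad. Stiff hinge: stays where it is left; about 2 N at the bar.
- tab_bar (a point): Middle of the tab's round pull bar: 12 mm dia, 48 mm free between end lugs, parallel to the lever at rest, along u,v = (0.906, -0.422). Closed, it is 45 mm right of the lever arm, 76 mm above the lid, 30 mm above the tab's plate (56 x 80 mm, 4 thick). It may turn in the fingers.
- tab_hinge (a point): Point on the tab's hinge axis, which runs parallel to the bar. Seen across the axis the bar lies 77 mm to the right of it and 42 mm above it (along n) when closed.
- stem (a joint): How far the screw stem in the middle of the lever's eye stands proud of the eye's upper face (m): 0 = flush; starts at 0 to 7 mm; stop at 41 mm. 20 mm dia steel with a 26 mm brass top.
- lid (a point): Centre of the round lid's upper face (144 mm dia), origin of lid coordinates (u, v, n).
- wash_bottle: White wash bottle with yellow cap, 60 mm dia, 170 mm tall, loose bystander; origin at the centre of its underside.
- amber_bottle: Amber glass bottle, 64 mm dia, 150 mm tall, loose bystander; origin at the centre of its underside.
- jar: Low white jar with blue lid, 72 mm dia, 60 mm tall, loose bystander; origin at the centre of its underside.
- slide_box: White specimen box, 104 x 79 x 38 mm, loose bystander; origin at the centre of its underside.
- beaker: Glass beaker, 70 mm dia, 85 mm tall, loose bystander; origin at the centre of its underside.
- tip_box: Grey tip box, 120 x 85 x 55 mm, loose bystander; origin at the centre of its underside.

How it is judged:
By the outcome, as a careful person would: the job done as asked, in the order asked, and still so for the second after the job is handed in, with the robot touching nothing.
It also fails if it takes over 66 s, if anything falls off the work surface, if the arm or the gripper's body presses on something with over 40 N, if the wrist force passes 120 N, or if a joint passes its speed limit or range.

## Robot

A 6-joint arm with a two-finger parallel gripper is mounted at the origin on the work surface. World frame = base frame: x ahead of the robot, y to its left, z up, the work surface at z = 0. Lengths are in m, angles in rad, forces in N, time in s.
With the tool pointing down it reaches from about 0.375 to 0.975 m from the base axis. Payload 3.8 kg.
Tool frame: the origin (TCP) lies at the very end of the fingers, on their centre line; the grasp point (between the pads) lies 19 mm behind it; z points along the fingers, x is the direction in which the jaws open and shut, and the axes are right-handed (so a half turn about z gives the same grasp; the last joint's range is limited). The gripper opens to 85 mm and grips with 20 to 120 N. Pads are 22 mm wide; open, the fingers measure 114 mm over their backs; the gripper's body (76 mm by 85 mm) begins 54 mm behind the grasp point. The pads swing forward as they close: fully open they stand 13 mm farther back than shut.
Start: joints at [1.065, 0.264, 1.604, -0, 1.274, -0.037], TCP at [0.305, 0.602, 0.231] pointing down, gripper open.
Joint ranges: [-2.63, 2.63], [-0.94, 2.18], [0.31, 2.57], [-1.31, 4.45], [0, 2.66], [-2.55, 2.55]. Speed limits (rad/s): [2.57, 2.57, 3.14, 3.14, 3.14, 3.14].

## Interface

Orientations are given as a rotation vector (axis times angle).
In Python, from workcell import bot gives the robot as it stands.
- The arm moves only by the tool carry_out, never from a script. Its argument "deltas" is a list of rows, each an object with "delta_pos": the shift along the tool's x, y, z in m, a list of three; "dr": the turn, a rotation vector about the tool's x, y, z in rad, a list of three. A call has 1 to 10 rows; each row shifts and turns the commanded pose from where the row before left it, along the tool's axes as they then stand; what a row does not reach is not made up. A row lasts 1/8 s, in which the tool goes at most 62.5 mm and 10.7 degrees, less where a joint would pass 70% of its speed; a pose out of reach is approached as far as the arm can. A call is refused whole if a number of a shift passes 0.0625 or a number of a turn 0.188, either way. A call with a gripper value outside its range is refused whole. "grip" is the opening, from 0 (shut) to 1 (fully open), set as the call begins (left out, the last holds). The fingers move at their own pace and stop on an object; "force" is the grip in N (left out, the last holds). Time passes only in rows, so rows that do not move let the fingers close. It gives the time, the measured TCP pose, the force and the opening at its end, in the units of the state.
- bot.read_state(): the state, without advancing time (a new reading comes with each control period).
- bot.read_camera(name): name is "scene" or "top" or "wrist"; returns a dict with "frame" (420x560x3 uint8, red, green, blue), "K" (3x3 intrinsics, pixels), "xyz" and "attitude" of the camera in the world; the wrist camera has in their place "hand_eye" (4x4, takes a point from camera to tool coordinates, whose origin is the TCP and whose axes are the tool frame's). Camera axes: x right, y down, z forward; pixel columns grow to the right and rows downward; lengths in m; the calibration is good to about 2 mm. A picture is of the moment at which its call begins: read the wrist's pose just before it. There is no depth.
- bot.finish_job(): hands the job in, once; it reports no verdict.
The state is a dict: "time": time; "q": joint angles; "joint_vel": joint speeds; "joint_torque": joint torques, N m; "tool_pos": TCP position; "tcp_rot": TCP orientation; "wrist_force": force on the tool from outside, world axes, zero at the start; "torque": the same for the moment, N m; "width": opening from 0.0 (shut) to 1.0 (fully open).
Only numpy, scipy, OpenCV 4.12 (cv2) and the standard library are available. Lean on these libraries where they do the work, as an engineer would, in place of code of your own. Each camera call takes 0.05 s, during which the arm holds its last target.

## Working session

There is one attempt and no reset: what is moved stays moved. The work goes in short steps, Python scripts to look and compute and a tool call to move; the robot and the scene stay as the last step left them, time stands still between calls to the robot, and variables do not carry over. Pictures are saved under pics/ and viewed, and the job is handed in when it is done.

Besides the shell and the picture viewer there is one more tool, called as name([rows], argument=value, ...), one row to a line, values as JSON. carry_out: Moves the arm, as the interface text tells. Its arguments: {"type":"object","properties":{"deltas":{"type":"array"},"grip":{"type":"number"},"force":{"type":"number"}},"required":["deltas"]}

```bash
ls -la; mkdir -p pics; python3 - <<'E'
from workcell import bot
import cv2,pickle
s=bot.read_state();print(s)
d={}
for n in("scene","top"):
    c=bot.read_camera(n);d[n]={k:v for k,v in c.items()}
    cv2.imwrite(f"pics/{n}0.png",c["frame"][:,:,::-1]);print(n,c["K"],c["xyz"],c["attitude"])
pickle.dump(d,open("cams.pkl","wb"))
E
```

```text
total 12
drwxr-xr-x  3 agent agent 4096 Dec  6 14:40 .
drwxr-xr-x 23 root  root  4096 Dec  6 14:40 ..
drwxr-xr-x  2 agent agent 4096 Dec  6 14:40 pics
{'time': 0.0, 'q': array([ 1.06507746e+00,  2.64782547e-01,  1.60537852e+00, -9.05658134e-06,
        1.27370976e+00, -3.68841063e-02]), 'joint_vel': array([ 0.0005952 , -0.00109489, -0.00012566, -0.00028797,  0.00021885,
       -0.00148025]), 'joint_torque': array([-2.73776368e-04, -5.15145671e+01, -3.67304850e+01, -1.54077525e-04,
        1.33256221e-02,  1.84319717e-06]), 'tool_pos': array([0.30463409, 0.60152152, 0.22993979]), 'tcp_rot': array([ 2.67570855,  1.6441087 , -0.00310817]), 'wrist_force': array([-0.84459986,  0.3730464 , -0.37976658]), 'torque': array([ 0.0075755 ,  0.00415709, -0.06136288]), 'width': 1.0029508964410105}
scene [[426.13776789   0.         282.30228607]
 [  0.         426.13776789 209.76732186]
 [  0.           0.           1.        ]] [1.00419504 0.36524395 1.00599816] [-1.18775875 -2.53225529  0.7374892 ]
top [[396.44567767   0.         276.25594753]
 [  0.         396.44567767 206.9967532 ]
 [  0.           0.           1.        ]] [ 0.46610929 -0.00591515  1.11698567] [-2.15491573  2.18769323 -0.11521601]
```

View pics/scene0.png

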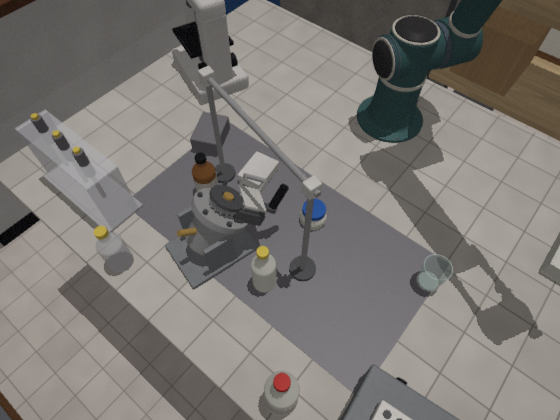

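View pics/top0.png

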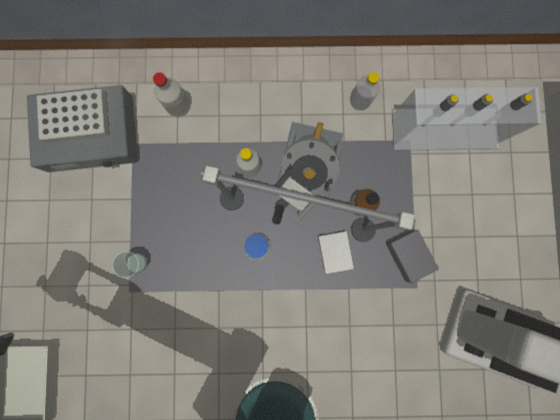

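```bash
python3 - <<'E'
import cv2
a=cv2.imread('pics/top0.png');b=cv2.imread('pics/scene0.png')
cv2.imwrite('pics/topz.png',cv2.resize(a[110:260,190:430],None,fx=3.3,fy=3.3,interpolation=cv2.INTER_CUBIC))
cv2.imwrite('pics/scz.png',cv2.resize(b[60:300,120:350],None,fx=2.5,fy=2.5,interpolation=cv2.INTER_CUBIC))
E
```

```text
(no output)
```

View pics/topz.png

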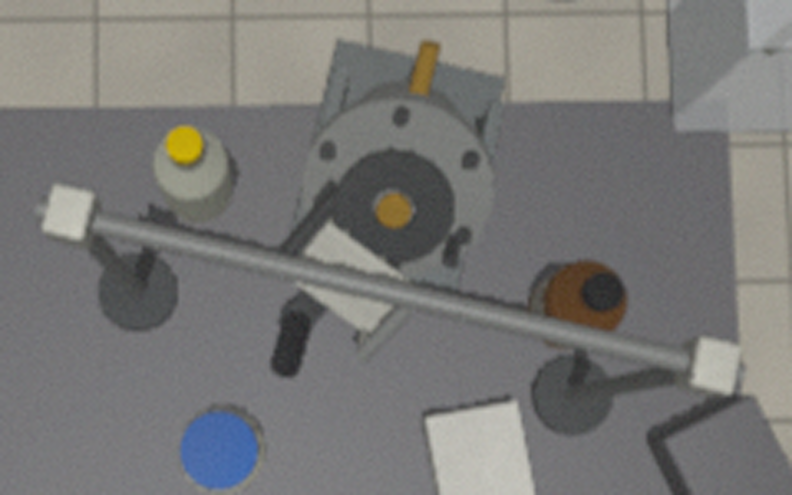

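View pics/scz.png

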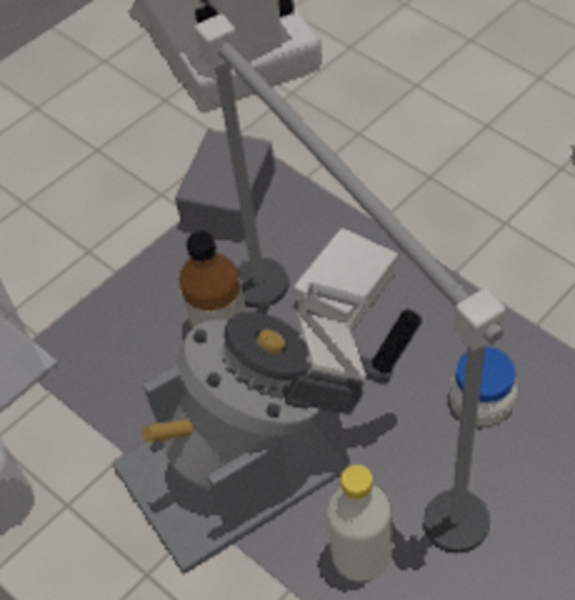

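```bash
cat > h.py <<'E'
import numpy as np,pickle
from scipy.spatial.transform import Rotation as R
from scipy.optimize import least_squares
C=pickle.load(open('cams.pkl','rb'))
def proj(c,P):
    c=C[c] if isinstance(c,str) else c
    p=R.from_rotvec(c['attitude']).inv().apply(np.atleast_2d(P)-c['xyz'])
    q=p@c['K'].T
    return q[:,:2]/q[:,2:]
def ray(c,uv,z):
    c=C[c]; d=R.from_rotvec(c['attitude']).apply(np.linalg.inv(c['K'])@[uv[0],uv[1],1])
    return c['xyz']+d*(z-c['xyz'][2])/d[2]
n=np.array([-.5736,0,.8192]);u=np.array([.8192,0,.5736]);v=np.array([0,1.,0])
L0=np.array([.02,0,.15])
def lid(a,b,c): return L0+u*a+v*b+n*c
def W(p,P):
    c,s=np.cos(p[2]),np.sin(p[2]); P=np.atleast_2d(P)
    return P@np.array([[c,-s,0],[s,c,0],[0,0,1]]).T+[p[0],p[1],0]
E
cat > fit.py <<'E'
from h import *
gt=lid(-.12*np.cos(-.436),-.12*np.sin(-.436),.105)
def obs(p): 
    st=lid(0,0,p[3])
    return [('top',(211.2,174.5),(-.085,.19,.365)),('top',(407.3,220.6),(-.085,-.19,.365)),('top',(231.8,198.2),(-.085,.19,.01)),('top',(363,229.7),(-.085,-.19,.01)),('top',(309.4,173.6),st),('top',(277,219.7),gt),
    ('scene',(206,73.2),(-.085,-.19,.36)),('scene',(312.8,186),(-.085,.19,.36)),('scene',(224.8,172.8),(-.085,-.19,.01)),('scene',(302.8,268),(-.085,.19,.01)),('scene',(228.8,196.4),st),('scene',(282.4,188.4),gt)]
def res(p): return np.concatenate([(proj(c,W(p,P))[0]-uv) for c,uv,P in obs(p)])
r=least_squares(res,[.6,-.05,0,.06]);p=r.x;print(p,np.rad2deg(p[2]));print(r.fun.reshape(-1,2).round(1))
np.save('p.npy',p)
print('lid',W(p,L0),'gripmid',W(p,lid(-.12*np.cos(-.436),-.12*np.sin(-.436),.075)))
E
python3 fit.py
```

```text
[ 0.64222723 -0.09106521 -0.24823     0.03587921] -14.222531108659147
[[ 0.1  0.4]
 [-2.3 -0. ]
 [-0.4 -0.3]
 [ 0.5 -0.6]
 [-0.3 -0.3]
 [-0.8  1. ]
 [ 0.5  2.5]
 [-1.8  0.8]
 [-1.7 -1.3]
 [-0.9 -1. ]
 [-1.1 -0.7]
 [ 2.1 -3.1]]
lid [[ 0.66161421 -0.09597898  0.15      ]] gripmid [[ 0.54598761 -0.01439206  0.14904736]]
```

```bash
cat > ov.py <<'E'
from h import *
import cv2,sys
p=np.load('p.npy')
e=np.array([-.906,.422]);w=np.array([-.422,-.906])
def T(s,r,h): # along lever, right, height
    a=s*e+r*w; return lid(a[0],a[1],h)
def draw(name,img,f,x0,y0,x1,y1,s):
    z=cv2.resize(img[y0:y1,x0:x1],None,fx=f,fy=f,interpolation=cv2.INTER_CUBIC)
    def pl(P,col):
        q=(proj(name,W(p,np.array(P)))-[x0,y0]+.5)*f-.5
        cv2.polylines(z,[q.astype(int).reshape(-1,1,2)],False,col,1)
    t=np.linspace(0,6.3,40)
    pl([lid(.072*np.cos(a),.072*np.sin(a),0) for a in t],(0,255,0))
    pl([T(.12,0,.036),T(.12,0,.105)],(0,0,255))
    pl([T(0,0,.036),T(.12,0,.036)],(0,0,255))
    pl([T(s-.024,.045,.076),T(s+.024,.045,.076)],(255,0,255))
    pl([T(s-.028,-.032,.034),T(s+.028,-.032,.034)],(255,255,0))
    pl([(-.085,-.19,.36),(-.085,.19,.36)],(0,255,255))
    return z
if __name__=='__main__':
    s=float(sys.argv[1])
    a=draw('top',C['top']['frame'][:,:,::-1].copy(),6,245,140,345,240,s)
    cv2.imwrite('pics/ovt.png',a)
    a=draw('scene',C['scene']['frame'][:,:,::-1].copy(),6,180,160,300,255,s)
    cv2.imwrite('pics/ovs.png',a)
E
python3 ov.py 0.07
```

```text
(no output)
```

View pics/ovt.png

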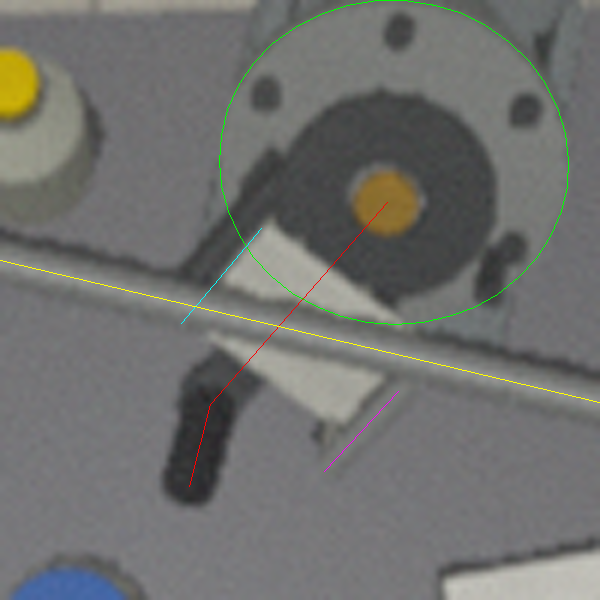

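View pics/ovs.png

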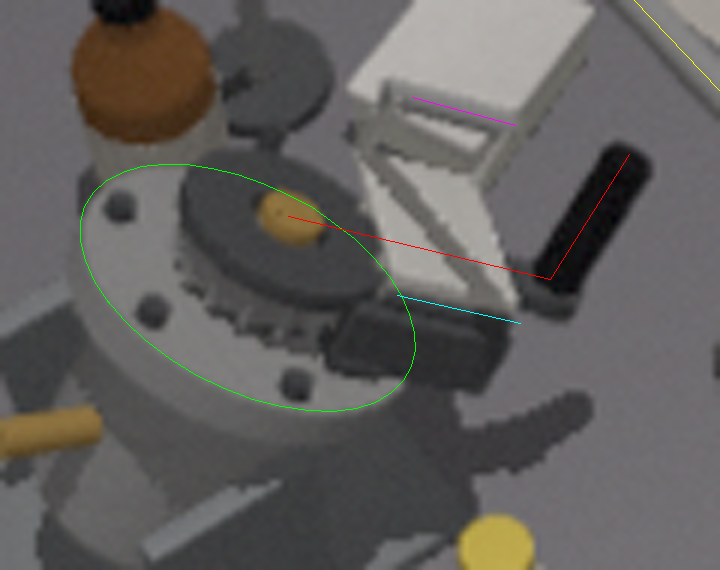

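```bash
cat > plan.py <<'E'
from h import *
import json
p=np.load('p.npy')
e2=np.array([-.906,.422]);w2=np.array([-.422,-.906])
def T(s,r,h):
    a=s*e2+r*w2; return lid(a[0],a[1],h)
Rz=R.from_euler('z',p[2])
def D(v3): return Rz.apply(v3)
E3=D(e2[0]*u+e2[1]*v);W3=D(w2[0]*u+w2[1]*v);N3=D(n);U3=D(u);V3=D(v)
def ori(z,x):
    z=z/np.linalg.norm(z);x=x-z*(x@z);x/=np.linalg.norm(x)
    return R.from_matrix(np.column_stack([x,np.cross(z,x),z]))
def tcp(g,Ro,back=.019): return g+Ro.apply([0,0,back])
def now():
    from workcell import bot
    s=bot.read_state();print('t',round(s['time'],2),'pos',s['tool_pos'].round(4),'rot',s['tcp_rot'].round(3),'F',s['wrist_force'].round(1),'w',round(s['width'],3),'q',s['q'].round(2))
    return s['tool_pos'],R.from_rotvec(s['tcp_rot'])
def rows(pos,Ro,targets,dp=3,da=2):
    out=[];cp,cR=np.array(pos),Ro
    for P,Q,k in targets:
        p0,R0=cp.copy(),cR; rv=(R0.inv()*Q).as_rotvec()
        for i in range(1,k+1):
            tp=p0+(P-p0)*i/k; tR=R0*R.from_rotvec(rv*i/k)
            d=np.round(cR.inv().apply(tp-cp),dp)+0.; r=np.round((cR.inv()*tR).as_rotvec(),da)+0.
            out.append({"delta_pos":d.tolist(),"dr":r.tolist()})
            cp=cp+cR.apply(d);cR=cR*R.from_rotvec(r)
    for i in range(0,len(out),10): print(json.dumps(out[i:i+10]))
    print('end',cp.round(4),cR.as_rotvec().round(3))
    m=[max(np.linalg.norm(o['delta_pos']) for o in out),max(np.linalg.norm(o['dr']) for o in out)];print(m)
    return cp,cR
tau=np.deg2rad(12)
RB=ori(-N3*np.cos(tau)-E3*np.sin(tau),-W3)
S=.064
def bar(th):
    ph=np.arctan2(.042,.077)+th;rr=np.hypot(.042,.077)
    return W(p,T(S,-.032+rr*np.cos(ph),.034+rr*np.sin(ph)))[0]
E
python3 - <<'E'
from plan import *
P,Q=now()
print('bar',bar(0),bar(1.9),'RBz',RB.apply([0,0,1]),'x',RB.apply([1,0,0]))
A=tcp(bar(0),RB)-RB.apply([0,0,.13])
print('A',A)
rows(P,Q,[(A,RB,17)])
for nm,c,uv,z in [('jar','top',(257,246),.06),('wash','top',(246,155),.17),('amber','top',(372,200),.15),('slide','top',(336,253),.038),('tip','top',(413,254),.055),('beaker','top',(135,264),.08)]: print(nm,ray(c,uv,z).round(3), W([0,0,0],[0,0,0])[0] is None)
E
```

```text
t 0.1 pos [0.3047 0.6016 0.2301] rot [ 2.676  1.644 -0.003] F [-0.4 -0.2  0.5] w 1.004 q [ 1.07  0.26  1.61 -0.    1.27 -0.04]
bar [ 0.55485131 -0.0831163   0.16810691] [0.62423092 0.03168052 0.21655314] RBz [ 0.67187346 -0.26080171 -0.6932305 ] x [0.55799058 0.79371833 0.24219356]
A [ 0.48027336 -0.05416731  0.2450555 ]
[{"delta_pos": [-0.03, 0.027, -0.001], "dr": [-0.05, 0.01, 0.01]}, {"delta_pos": [-0.029, 0.027, 0.0], "dr": [-0.04, 0.01, 0.02]}, {"delta_pos": [-0.029, 0.027, 0.001], "dr": [-0.05, 0.01, 0.01]}, {"delta_pos": [-0.029, 0.028, 0.003], "dr": [-0.05, 0.01, 0.01]}, {"delta_pos": [-0.028, 0.028, 0.003], "dr": [-0.04, 0.01, 0.02]}, {"delta_pos": [-0.028, 0.028, 0.004], "dr": [-0.05, 0.01, 0.01]}, {"delta_pos": [-0.028, 0.028, 0.005], "dr": [-0.04, 0.01, 0.02]}, {"delta_pos": [-0.027, 0.029, 0.006], "dr": [-0.05, 0.01, 0.01]}, {"delta_pos": [-0.027, 0.029, 0.007], "dr": [-0.05, 0.01, 0.01]}, {"delta_pos": [-0.027, 0.028, 0.009], "dr": [-0.04, 0.01, 0.02]}]
[{"delta_pos": [-0.026, 0.029, 0.009], "dr": [-0.05, 0.02, 0.01]}, {"delta_pos": [-0.026, 0.028, 0.01], "dr": [-0.05, 0.01, 0.01]}, {"delta_pos": [-0.026, 0.028, 0.011], "dr": [-0.04, 0.01, 0.02]}, {"delta_pos": [-0.025, 0.029, 0.013], "dr": [-0.05, 0.01, 0.01]}, {"delta_pos": [-0.026, 0.027, 0.013], "dr": [-0.04, 0.01, 0.01]}, {"delta_pos": [-0.025, 0.028, 0.014], "dr": [-0.05, 0.01, 0.02]}, {"delta_pos": [-0.025, 0.027, 0.015], "dr": [-0.05, 0.01, 0.01]}]
end [ 0.4799 -0.054   0.2452] [2.239 1.027 0.735]
[np.float64(0.04043513323831146), np.float64(0.05477225575051661)]
jar [0.471 0.041 0.06 ] False
wash [0.691 0.061 0.17 ] False
amber [ 0.578 -0.247  0.15 ] False
slide [ 0.449 -0.171  0.038] False
tip [ 0.443 -0.374  0.055] False
beaker [0.429 0.356 0.08 ] False
```

carry_out([
  {"delta_pos": [-0.03, 0.027, -0.001], "dr": [-0.05, 0.01, 0.01]},
  {"delta_pos": [-0.029, 0.027, 0.0], "dr": [-0.04, 0.01, 0.02]},
  {"delta_pos": [-0.029, 0.027, 0.001], "dr": [-0.05, 0.01, 0.01]},
  {"delta_pos": [-0.029, 0.028, 0.003], "dr": [-0.05, 0.01, 0.01]},
  {"delta_pos": [-0.028, 0.028, 0.003], "dr": [-0.04, 0.01, 0.02]},
  {"delta_pos": [-0.028, 0.028, 0.004], "dr": [-0.05, 0.01, 0.01]},
  {"delta_pos": [-0.028, 0.028, 0.005], "dr": [-0.04, 0.01, 0.02]},
  {"delta_pos": [-0.027, 0.029, 0.006], "dr": [-0.05, 0.01, 0.01]},
  {"delta_pos": [-0.027, 0.029, 0.007], "dr": [-0.05, 0.01, 0.01]},
  {"delta_pos": [-0.027, 0.028, 0.009], "dr": [-0.04, 0.01, 0.02]},
], grip=0.5)

```text
time: 1.35
tool_pos: [0.408, 0.2148, 0.2387]
tcp_rot: [2.453, 1.277, 0.461]
wrist_force: [0.6, -0.3, 0.4]
width: 0.503
```

carry_out([
  {"delta_pos": [-0.026, 0.029, 0.009], "dr": [-0.05, 0.02, 0.01]},
  {"delta_pos": [-0.026, 0.028, 0.01], "dr": [-0.05, 0.01, 0.01]},
  {"delta_pos": [-0.026, 0.028, 0.011], "dr": [-0.04, 0.01, 0.02]},
  {"delta_pos": [-0.025, 0.029, 0.013], "dr": [-0.05, 0.01, 0.01]},
  {"delta_pos": [-0.026, 0.027, 0.013], "dr": [-0.04, 0.01, 0.01]},
  {"delta_pos": [-0.025, 0.028, 0.014], "dr": [-0.05, 0.01, 0.02]},
  {"delta_pos": [-0.025, 0.027, 0.015], "dr": [-0.05, 0.01, 0.01]},
  {"delta_pos": [0, 0, 0], "dr": [0, 0, 0]},
])

```text
time: 2.35
tool_pos: [0.4788, -0.0562, 0.2438]
tcp_rot: [2.243, 1.02, 0.732]
wrist_force: [-0.2, 0.7, -0.1]
width: 0.501
```

```bash
cat > wv.py <<'E'
from plan import *
import cv2,sys
from workcell import bot
P,Q=now()
c=bot.read_camera('wrist');H=c['hand_eye']
Rc=Q*R.from_matrix(H[:3,:3]);xc=P+Q.apply(H[:3,3])
cc={'K':c['K'],'xyz':xc,'attitude':Rc.as_rotvec()};pickle.dump((cc,c['frame']),open('w.pkl','wb'))
img=cv2.resize(c['frame'][:,:,::-1],None,fx=1.4,fy=1.4)
cv2.imwrite(sys.argv[1].replace('.png','raw.png'),img)
def pl(Pw,col):
    q=proj(cc,Pw)*1.4; cv2.polylines(img,[q.astype(int).reshape(-1,1,2)],False,col,1)
t=np.linspace(0,6.3,40);th=float(sys.argv[2]);lv=float(sys.argv[3])
pl(W(p,[lid(.072*np.cos(a),.072*np.sin(a),0) for a in t]),(0,255,0))
a=lv-.436;g=lambda h:W(p,lid(-.12*np.cos(a),-.12*np.sin(a),h))[0]
pl([W(p,lid(0,0,.036))[0],g(.036),g(.105)],(0,0,255))
pl([bar(th)-.024*E3,bar(th)+.024*E3],(255,0,255))
cv2.imwrite(sys.argv[1],img)
E
python3 wv.py pics/w1.png 0 0
```

```text
t 2.35 pos [ 0.4788 -0.0562  0.2438] rot [2.243 1.02  0.732] F [-0.2  0.7 -0.1] w 0.501 q [ 0.04 -0.59  2.51 -0.6   0.55 -0.4 ]
```

View pics/w1.png

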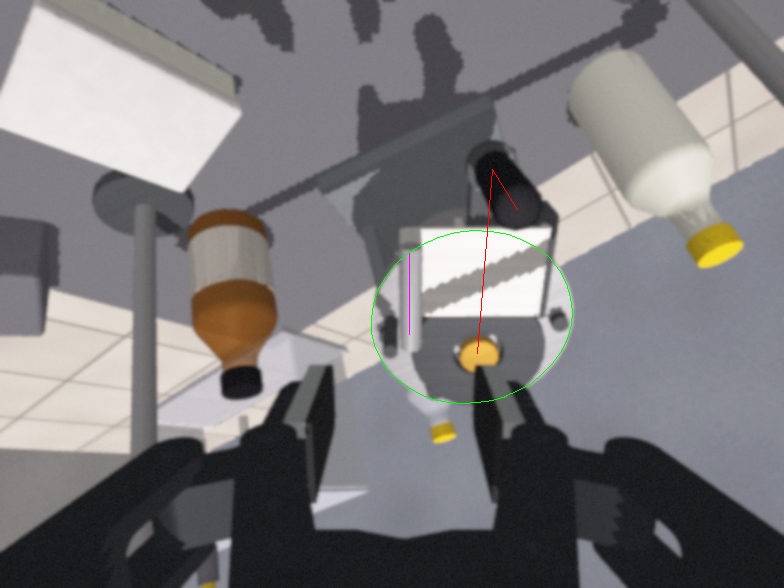

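View pics/w1raw.png

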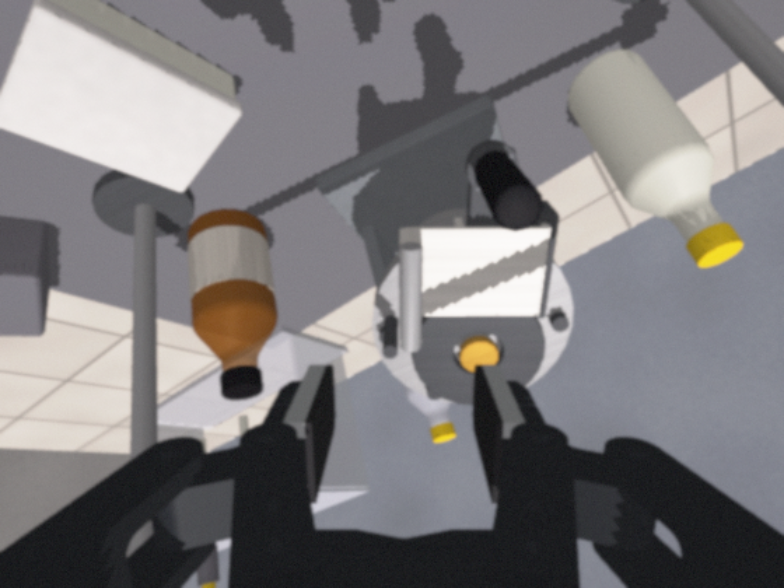

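```bash
python3 - <<'E'
from plan import *
P,Q=now()
rows(P,Q,[(tcp(bar(0),RB),RB,5)])
E
```

```text
t 2.4 pos [ 0.4792 -0.0549  0.2444] rot [2.242 1.022 0.734] F [ 0.4  0.4 -0.2] w 0.499 q [ 0.05 -0.59  2.51 -0.6   0.55 -0.4 ]
[{"delta_pos": [0.0, 0.0, 0.026], "dr": [0.0, 0.0, 0.0]}, {"delta_pos": [0.001, 0.0, 0.026], "dr": [0.0, 0.0, 0.0]}, {"delta_pos": [0.0, 0.0, 0.026], "dr": [0.0, 0.0, 0.0]}, {"delta_pos": [0.0, 0.0, 0.026], "dr": [0.0, 0.0, 0.0]}, {"delta_pos": [0.0, 0.0, 0.026], "dr": [0.0, 0.0, 0.0]}]
end [ 0.5673 -0.0881  0.1547] [2.242 1.022 0.734]
[np.float64(0.026019223662515373), np.float64(0.0)]
```

carry_out([
  {"delta_pos": [0.0, 0.0, 0.026], "dr": [0.0, 0.0, 0.0]},
  {"delta_pos": [0.001, 0.0, 0.026], "dr": [0.0, 0.0, 0.0]},
  {"delta_pos": [0.0, 0.0, 0.026], "dr": [0.0, 0.0, 0.0]},
  {"delta_pos": [0.0, 0.0, 0.026], "dr": [0.0, 0.0, 0.0]},
  {"delta_pos": [0.0, 0.0, 0.026], "dr": [0.0, 0.0, 0.0]},
  {"delta_pos": [0, 0, 0], "dr": [0, 0, 0]},
])

```text
time: 3.15
tool_pos: [0.5686, -0.0851, 0.154]
tcp_rot: [2.241, 1.031, 0.734]
wrist_force: [0.2, 0.4, 0.2]
width: 0.5
```

```bash
python3 wv.py pics/w2.png 0 0; python3 -c "
from plan import *
print(tcp(bar(0),RB))"
```

```text
t 3.15 pos [ 0.5686 -0.0851  0.154 ] rot [2.241 1.031 0.734] F [0.2 0.4 0.2] w 0.5 q [-0.06 -0.21  2.46 -1.12  0.24  0.1 ]
[ 0.56761691 -0.08807153  0.15493553]
```

View pics/w2.png

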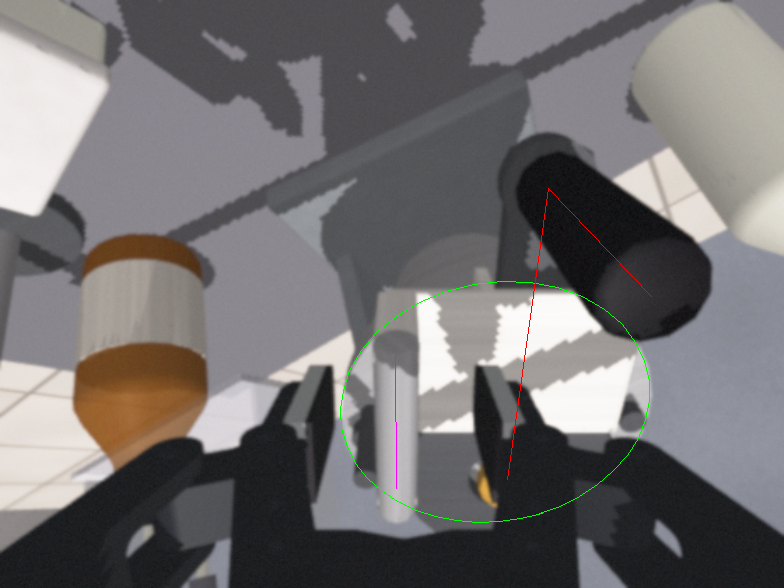

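```bash
cat > kin.py <<'E'
from plan import *
def fk(q,k):
    a1,d1,L2,a3,d4,d6=k
    R1=R.from_euler('z',q[0]);x=R1.apply([a1,0,d1])
    R2=R1*R.from_euler('y',q[1]);x=x+R2.apply([0,0,L2])
    R3=R2*R.from_euler('y',q[2]);x=x+R3.apply([a3,0,d4])
    R6=R3*R.from_euler('z',q[3])*R.from_euler('y',q[4])*R.from_euler('z',q[5])
    return x+R6.apply([0,0,d6]),R6*R.from_euler('z',np.pi)
lo=np.array([-2.63,-.94,.31,-1.31,0,-2.55]);hi=np.array([2.63,2.18,2.57,4.45,2.66,2.55])
def ik(P,Q,q0,k):
    def f(q):
        x,r=fk(q,k);return np.r_[(x-P)*10,(r.inv()*Q).as_rotvec()]
    s=least_squares(f,np.clip(q0,lo+1e-4,hi-1e-4),bounds=(lo,hi));return s.x,np.abs(s.fun).max()
E
python3 - <<'E'
from kin import *
from workcell import bot
s=bot.read_state();print(s['q'])
data=[(np.array([1.06507746,.264782547,1.60537852,0,1.27370976,-.0368841]),[.30463409,.60152152,.22993979],[2.67570855,1.6441087,-.00310817],1),
([.04,-.59,2.51,-.6,.55,-.4],[.4792,-.0549,.2444],[2.242,1.022,.734],.1),
(s['q'],s['tool_pos'],s['tcp_rot'],1)]
for q,P,r,w in data: print((fk(q,[0]*6)[1].inv()*R.from_rotvec(r)).as_rotvec())
f=lambda k:np.concatenate([w*(fk(q,k)[0]-P) for q,P,r,w in data])
r=least_squares(f,[0,.3,.4,0,.4,.2]);print(r.x,r.fun.reshape(-1,3),r.cost)
print(np.linalg.svd(r.jac)[1])
np.save('k.npy',r.x)
E
```

```text
[-0.06060657 -0.2087832   2.459538   -1.11854798  0.24368819  0.09414471]
[-8.65560727e-06 -3.19944529e-07 -2.66054756e-06]
[-0.00419502  0.01141686 -0.0026472 ]
[-3.33066907e-16  2.22044605e-16 -1.11022302e-16]
[ 0.13527068  0.15799512  0.41774541 -0.03393499  0.43923436  0.2339525 ] [[ 2.17638279e-02 -1.20911954e-02  1.79844329e-04]
 [ 3.24692430e-04  5.10617018e-04 -2.07561058e-03]
 [-1.29279560e-05 -2.13387650e-04  2.77170350e-05]] 0.00031230716824487886
[2.73131591 2.03078037 0.63116133 0.26018963 0.09485147 0.02800716]
```

```bash
sed -i 's/a1,d1,L2,a3,d4,d6=k/a1,d1,L2,a3,d4,d6,dy=k/; s/x=x+R3.apply(\[a3,0,d4\])/x=x+R3.apply([a3,dy,d4])/' kin.py
python3 - <<'E'
from kin import *
from workcell import bot
s=bot.read_state()
data=[(np.array([1.06507746,.264782547,1.60537852,0,1.27370976,-.0368841]),[.30463409,.60152152,.22993979],[2.67570855,1.6441087,-.00310817],1),
([.04,-.59,2.51,-.6,.55,-.4],[.4792,-.0549,.2444],[2.242,1.022,.734],.3),
(s['q'],s['tool_pos'],s['tcp_rot'],1)]
def f(k): return np.concatenate([w*(fk(q,k)[0]-P) for q,P,r,w in data]+[0.003*np.array([k[0],k[3]])])
r=least_squares(f,[0,.3,.4,0,.4,.2,0.02]);print(r.x,r.fun[:9].reshape(-1,3),r.cost)
np.save('k.npy',r.x)
E
```

```text
[-5.15167386e-05  2.61336764e-01  5.07298953e-01  5.81554365e-03
  5.68844298e-01  3.47405686e-01  2.50235102e-02] [[-1.38112253e-04  1.17616771e-05  2.94866182e-04]
 [ 2.29863956e-04 -1.03799168e-03 -1.13411215e-03]
 [ 1.15149014e-05  1.87029954e-04  4.53686218e-05]] 1.280054724429594e-06
```

```bash
cat > scan.py <<'E'
from kin import *
k=np.load('k.npy')
rod0=W(p,[-.085,0,.36])[0]
def clr(P,Q):
    b=np.arange(.07,.32,.005)[:,None];pts=P-b*Q.apply([0,0,1])
    d=pts-rod0;d-=np.outer(d@V3,V3);m=np.linalg.norm(d,axis=1);i=m.argmin();return m[i],b[i,0]
def RT(t,psi,xd=None):
    t,psi=np.deg2rad([t,psi]);z=np.array([np.sin(t)*np.cos(psi),np.sin(t)*np.sin(psi),-np.cos(t)])
    x=np.cross(E3,z) if xd is None else xd
    if x@W3>0:x=-x
    return ori(z,x)
E
python3 - <<'E'
from scan import *
q0=[-.06,-.21,2.46,-1.1,.3,.1]
for psi in(-25,-14,0,12):
  for t in(35,40,46):
    print(psi,t)
    q=np.array([-.06,-.1,2.3,0,.5,0.3])
    for th in(0,.6,1.2,1.9):
        Q=RT(t,psi);P=tcp(bar(th)+.006*E3,Q);q,e=ik(P,Q,q,k)
        c=clr(P,Q);print('  ',th,q.round(2),round(e,4),'rodclr',round(c[0]*1e3),c[1].round(2))
E
```

```text
-25 35
   0 [-0.07 -0.17  2.34 -0.51  0.44 -0.51] 0.0 rodclr 116 0.18
   0.6 [ 0.03 -0.22  2.3  -0.5   0.56 -0.47] 0.0 rodclr 100 0.14
   1.2 [ 0.13 -0.18  2.23 -0.55  0.63 -0.36] 0.0 rodclr 79 0.13
   1.9 [ 0.2  -0.06  2.14 -0.61  0.63 -0.24] 0.0 rodclr 56 0.16
-25 40
   0 [-0.04 -0.19  2.4  -0.75  0.37 -0.26] 0.0 rodclr 129 0.17
   0.6 [ 0.05 -0.24  2.36 -0.69  0.49 -0.27] 0.0 rodclr 110 0.13
   1.2 [ 0.16 -0.2   2.28 -0.72  0.57 -0.17] 0.0 rodclr 88 0.13
   1.9 [ 0.23 -0.07  2.19 -0.79  0.59 -0.05] 0.0 rodclr 68 0.16
-25 46
   0 [-0.01 -0.2   2.46 -1.18  0.32  0.18] 0.0 rodclr 143 0.16
   0.6 [ 0.09 -0.26  2.42 -1.    0.44  0.05] 0.0 rodclr 121 0.12
   1.2 [ 0.19 -0.21  2.34 -0.98  0.53  0.1 ] 0.0 rodclr 99 0.12
   1.9 [ 0.26 -0.08  2.25 -1.05  0.56  0.22] 0.0 rodclr 81 0.15
-14 35
   0 [-0.16 -0.19  2.36 -0.14  0.37 -0.94] 0.0 rodclr 117 0.18
   0.6 [-0.07 -0.25  2.33 -0.22  0.47 -0.78] 0.0 rodclr 101 0.14
   1.2 [ 0.04 -0.22  2.26 -0.33  0.53 -0.61] 0.0 rodclr 80 0.13
   1.9 [ 0.13 -0.1   2.18 -0.43  0.52 -0.44] 0.0 rodclr 57 0.16
-14 40
   0 [-0.15 -0.22  2.42 -0.24  0.25 -0.83
[... 1344 characters left out ...]
0.23  2.31  0.53  0.58 -1.65] 0.0 rodclr 95 0.15
   1.2 [-0.17 -0.22  2.26  0.41  0.56 -1.45] 0.0 rodclr 74 0.14
   1.9 [-0.07 -0.11  2.2   0.34  0.49 -1.3 ] 0.0 rodclr 50 0.17
12 40
   0 [-0.41 -0.17  2.38  0.89  0.5  -2.11] 0.0 rodclr 122 0.18
   0.6 [-0.32 -0.26  2.37  0.72  0.52 -1.85] 0.0 rodclr 105 0.14
   1.2 [-0.19 -0.25  2.32  0.58  0.48 -1.62] 0.0 rodclr 83 0.13
   1.9 [-0.08 -0.14  2.25  0.5   0.4  -1.47] 0.0 rodclr 62 0.16
12 46
   0 [-0.45 -0.18  2.44  1.2   0.5  -2.44] 0.0 rodclr 137 0.17
   0.6 [-0.36 -0.28  2.43  1.    0.48 -2.15] 0.0 rodclr 117 0.13
   1.2 [-0.22 -0.27  2.39  0.86  0.41 -1.92] 0.0 rodclr 94 0.13
   1.9 [-0.1  -0.16  2.32  0.84  0.3  -1.82] 0.0 rodclr 76 0.16
```

```bash
python3 - <<'E'
from scan import *
P,Q=now()
Q1=RT(43,-23)
P1,Qe=rows(P,Q,[(tcp(bar(0)+.005*E3,Q1),Q1,3)])
print('ARC')
th=np.linspace(0,1.92,21)[1:]
rows(P1,Qe,[(tcp(bar(t)+.005*E3,Q1),Q1,1) for t in th])
q=np.array([-.06,-.2,2.46,-1.1,.3,.1])
for t in np.linspace(0,1.92,9):
    q,e=ik(tcp(bar(t)+.005*E3,Q1),Q1,q,k);print(q.round(2),e.round(4))
E
```

```text
t 3.2 pos [ 0.5685 -0.0851  0.1549] rot [2.24  1.029 0.735] F [-0.1 -0.   0.4] w 0.501 q [-0.06 -0.21  2.46 -1.12  0.24  0.09]
[{"delta_pos": [-0.001, -0.002, 0.0], "dr": [0.01, -0.01, 0.0]}, {"delta_pos": [-0.001, -0.001, -0.001], "dr": [0.02, -0.02, 0.0]}, {"delta_pos": [-0.002, -0.002, 0.0], "dr": [0.01, -0.01, -0.01]}]
end [ 0.5631 -0.0853  0.1513] [2.273 1.044 0.668]
[np.float64(0.00282842712474619), np.float64(0.0282842712474619)]
ARC
[{"delta_pos": [0.005, 0.002, -0.007], "dr": [0.0, 0.0, 0.0]}, {"delta_pos": [0.004, 0.001, -0.007], "dr": [0.0, 0.0, 0.0]}, {"delta_pos": [0.006, 0.001, -0.006], "dr": [0.0, 0.0, 0.0]}, {"delta_pos": [0.006, 0.001, -0.006], "dr": [0.0, 0.0, 0.0]}, {"delta_pos": [0.006, 0.001, -0.005], "dr": [0.0, 0.0, 0.0]}, {"delta_pos": [0.007, 0.001, -0.005], "dr": [0.0, 0.0, 0.0]}, {"delta_pos": [0.008, 0.0, -0.004], "dr": [0.0, 0.0, 0.0]}, {"delta_pos": [0.008, 0.001, -0.003], "dr": [0.0, 0.0, 0.0]}, {"delta_pos": [0.008, 0.001, -0.002], "dr": [0.0, 0.0, 0.0]}, {"delta_pos": [0.008, 0.0, -0.002], "dr": [0.0, 0.0, 0.0]}]
[{"delta_pos": [0.008, 0.0, -0.001], "
[... 325 characters left out ...]
a_pos": [0.008, -0.001, 0.004], "dr": [0.0, 0.0, 0.0]}, {"delta_pos": [0.007, 0.0, 0.004], "dr": [0.0, 0.0, 0.0]}, {"delta_pos": [0.006, -0.001, 0.005], "dr": [0.0, 0.0, 0.0]}, {"delta_pos": [0.006, -0.001, 0.006], "dr": [0.0, 0.0, 0.0]}]
end [0.6342 0.0299 0.1994] [2.273 1.044 0.668]
[np.float64(0.009), np.float64(0.0)]
[-0.05 -0.2   2.43 -0.9   0.3  -0.12] 0.0
[-0.02 -0.24  2.42 -0.83  0.36 -0.17] 0.0
[ 0.03 -0.26  2.4  -0.8   0.41 -0.18] 0.0
[ 0.07 -0.26  2.38 -0.79  0.45 -0.16] 0.0
[ 0.12 -0.25  2.35 -0.8   0.49 -0.13] 0.0
[ 0.16 -0.22  2.32 -0.82  0.52 -0.08] 0.0
[ 0.19 -0.18  2.29 -0.84  0.53 -0.03] 0.0
[ 0.21 -0.13  2.25 -0.87  0.54  0.02] 0.0
[ 0.23 -0.08  2.23 -0.91  0.54  0.06] 0.0
```

carry_out([
  {"delta_pos": [-0.001, -0.002, 0.0], "dr": [0.01, -0.01, 0.0]},
  {"delta_pos": [-0.001, -0.001, -0.001], "dr": [0.02, -0.02, 0.0]},
  {"delta_pos": [-0.002, -0.002, 0.0], "dr": [0.01, -0.01, -0.01]},
  {"delta_pos": [0, 0, 0], "dr": [0, 0, 0]},
])

```text
time: 3.7
tool_pos: [0.5634, -0.0855, 0.1538]
tcp_rot: [2.271, 1.041, 0.673]
wrist_force: [-0.1, 0.3, 0.4]
width: 0.499
```

carry_out([
  {"delta_pos": [0, 0, 0], "dr": [0, 0, 0]},
  {"delta_pos": [0, 0, 0], "dr": [0, 0, 0]},
  {"delta_pos": [0, 0, 0], "dr": [0, 0, 0]},
  {"delta_pos": [0, 0, 0], "dr": [0, 0, 0]},
  {"delta_pos": [0, 0, 0], "dr": [0, 0, 0]},
  {"delta_pos": [0, 0, 0], "dr": [0, 0, 0]},
], grip=0, force=25)

```text
time: 4.45
tool_pos: [0.5639, -0.0851, 0.153]
tcp_rot: [2.272, 1.042, 0.675]
wrist_force: [-1.7, 4.5, 3.0]
width: 0.128
```

```bash
python3 wv.py pics/w3.png 0 0
```

```text
t 4.45 pos [ 0.5639 -0.0851  0.153 ] rot [2.272 1.042 0.675] F [-1.7  4.5  3. ] w 0.128 q [-0.05 -0.21  2.44 -0.92  0.3  -0.1 ]
```

View pics/w3.png

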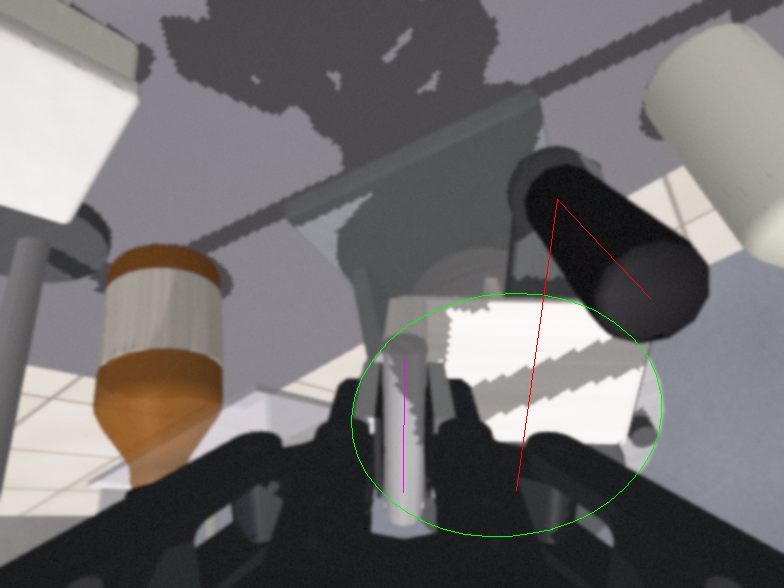

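carry_out([
  {"delta_pos": [0.005, 0.002, -0.007], "dr": [0.0, 0.0, 0.0]},
  {"delta_pos": [0.004, 0.001, -0.007], "dr": [0.0, 0.0, 0.0]},
  {"delta_pos": [0.006, 0.001, -0.006], "dr": [0.0, 0.0, 0.0]},
  {"delta_pos": [0.006, 0.001, -0.006], "dr": [0.0, 0.0, 0.0]},
  {"delta_pos": [0.006, 0.001, -0.005], "dr": [0.0, 0.0, 0.0]},
])

```text
time: 5.12
tool_pos: [0.5605, -0.0614, 0.1838]
tcp_rot: [2.274, 1.039, 0.664]
wrist_force: [-4.2, -5.9, 0.7]
width: 0.125
```

carry_out([
  {"delta_pos": [0.007, 0.001, -0.005], "dr": [0.0, 0.0, 0.0]},
  {"delta_pos": [0.008, 0.0, -0.004], "dr": [0.0, 0.0, 0.0]},
  {"delta_pos": [0.008, 0.001, -0.003], "dr": [0.0, 0.0, 0.0]},
  {"delta_pos": [0.008, 0.001, -0.002], "dr": [0.0, 0.0, 0.0]},
  {"delta_pos": [0.008, 0.0, -0.002], "dr": [0.0, 0.0, 0.0]},
])

```text
time: 5.75
tool_pos: [0.5744, -0.0276, 0.2061]
tcp_rot: [2.274, 1.038, 0.665]
wrist_force: [-7.5, -3.4, 2.3]
width: 0.128
```

```bash
python3 wv.py pics/w4.png 0.96 0;python3 -c "
from scan import *
Q=RT(43,-23);print(tcp(bar(.96)+.005*E3,Q))"
```

```text
t 5.75 pos [ 0.5744 -0.0276  0.2061] rot [2.274 1.038 0.665] F [-7.5 -3.4  2.3] w 0.128 q [ 0.12 -0.25  2.35 -0.81  0.49 -0.11]
[ 0.57609    -0.02551214  0.20488971]
```

View pics/w4.png

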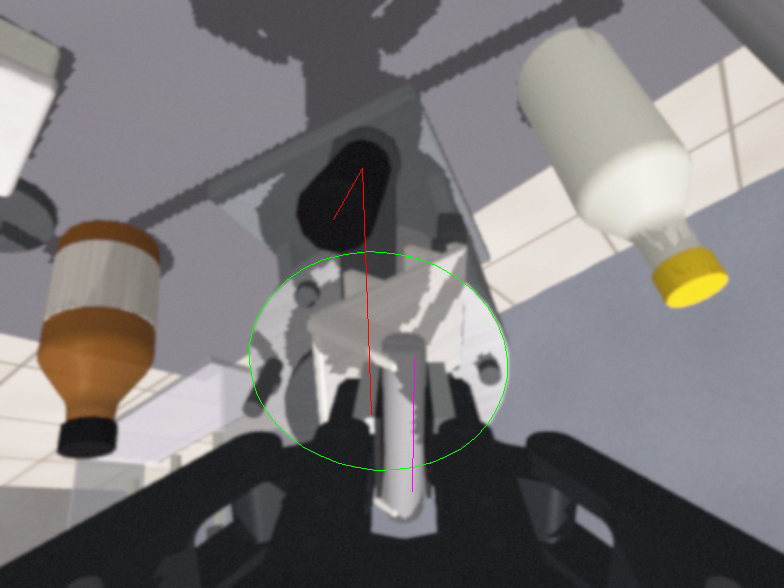

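Tab is lifting in the jaws (bar at about pixel (405,430), between the pads), forces low. Continue.

carry_out([
  {"delta_pos": [0.008, 0.0, -0.001], "dr": [0.0, 0.0, 0.0]},
  {"delta_pos": [0.009, 0.0, 0.0], "dr": [0.0, 0.0, 0.0]},
  {"delta_pos": [0.008, 0.0, 0.001], "dr": [0.0, 0.0, 0.0]},
  {"delta_pos": [0.008, 0.0, 0.002], "dr": [0.0, 0.0, 0.0]},
  {"delta_pos": [0.008, -0.001, 0.002], "dr": [0.0, 0.0, 0.0]},
])

```text
time: 6.42
tool_pos: [0.6018, 0.0055, 0.2113]
tcp_rot: [2.273, 1.041, 0.67]
wrist_force: [-3.3, -3.7, -1.0]
width: 0.127
```

carry_out([
  {"delta_pos": [0.008, 0.0, 0.003], "dr": [0.0, 0.0, 0.0]},
  {"delta_pos": [0.008, -0.001, 0.004], "dr": [0.0, 0.0, 0.0]},
  {"delta_pos": [0.007, 0.0, 0.004], "dr": [0.0, 0.0, 0.0]},
  {"delta_pos": [0.006, -0.001, 0.005], "dr": [0.0, 0.0, 0.0]},
  {"delta_pos": [0.006, -0.001, 0.006], "dr": [0.0, 0.0, 0.0]},
  {"delta_pos": [0, 0, 0], "dr": [0, 0, 0]},
])

```text
time: 7.18
tool_pos: [0.6341, 0.0282, 0.2006]
tcp_rot: [2.275, 1.037, 0.67]
wrist_force: [-12.7, -5.1, 6.6]
width: 0.13
```

```bash
python3 wv.py pics/w5.png 1.92 0; python3 - <<'E'
from workcell import bot
import cv2
for n,(x0,y0,x1,y1) in dict(scene=(150,60,350,210+60),top=(190,110,430,260)).items():
    f=bot.read_camera(n)["frame"][y0:y1,x0:x1,::-1]
    cv2.imwrite(f"pics/{n}5.png",cv2.resize(f,None,fx=2.8,fy=2.8,interpolation=cv2.INTER_CUBIC))
E
```

```text
t 7.17 pos [0.6341 0.0282 0.2006] rot [2.275 1.037 0.67 ] F [-12.7  -5.1   6.6] w 0.13 q [ 0.23 -0.08  2.23 -0.92  0.54  0.08]
```

View pics/w5.png

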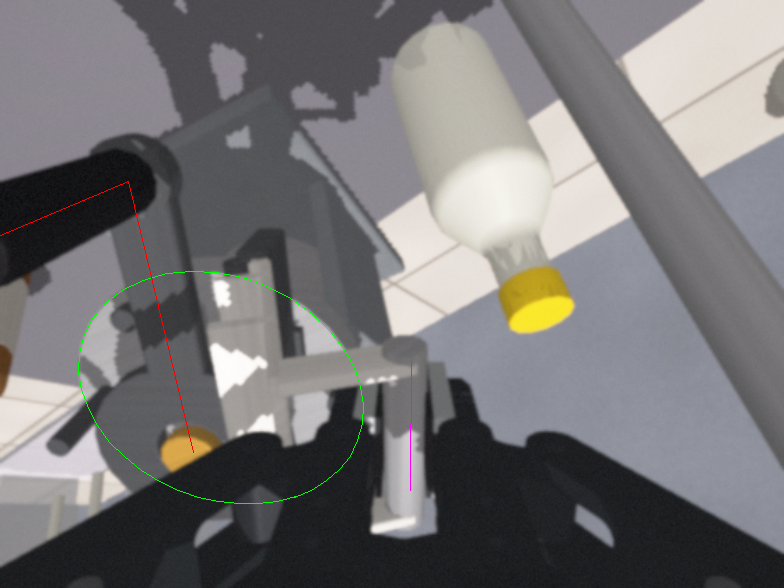

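View pics/scene5.png

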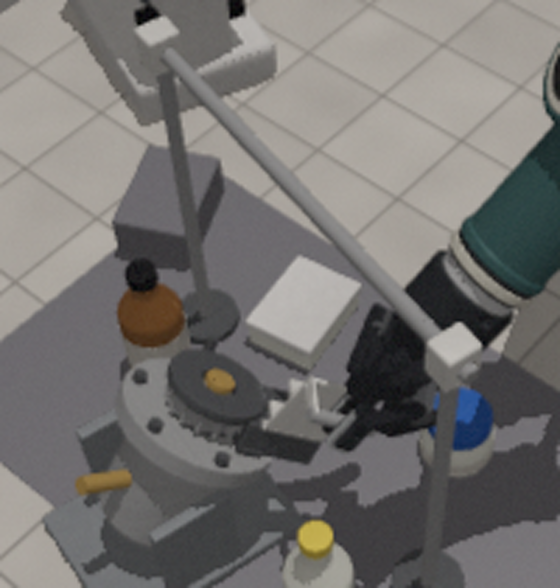

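```bash
cat > lev.py <<'E'
from scan import *
def grip(l,h=.075):
    a=l-.436;return W(p,lid(-.12*np.cos(a),-.12*np.sin(a),h))[0]
def RL(t,psi): 
    return RT(t,psi,-(V3*-1) if False else V3)
E
python3 - <<'E'
from lev import *
P,Q=now()
print('retract check', P-Q.apply([0,0,.11]))
for psi in(-20,-10,0):
  for t in(35,38):
    print(psi,t);q=np.array([-.06,-.1,2.3,0,.5,0.])
    Q=RL(t,psi);print(Q.as_rotvec().round(2))
    for l,h in((0,.175),(0,.075),(.3,.075),(.6,.075),(1.1,.075)):
        q,e=ik(tcp(grip(l,h),Q),Q,q,k);print('  ',l,q.round(2),e.round(4),grip(l,h).round(3))
E
```

```text
t 7.33 pos [0.634  0.0282 0.2007] rot [2.275 1.037 0.67 ] F [-13.   -4.4   6.7] w 0.13 q [ 0.23 -0.09  2.23 -0.92  0.54  0.08]
retract check [0.56448103 0.0578277  0.2806643 ]
-20 35
[2.06 1.57 0.44]
   0 [ 0.12 -0.41  2.38 -0.44  0.66 -0.9 ] 0.0 [ 0.49  -0.     0.231]
   0 [ 0.07 -0.16  2.37 -0.59  0.43 -0.76] 0.0 [ 0.546 -0.014  0.149]
   0.3 [-0.02 -0.2   2.41 -0.52  0.39 -0.89] 0.0 [ 0.529 -0.046  0.143]
   0.6 [-0.12 -0.22  2.43 -0.38  0.36 -1.1 ] 0.0 [ 0.521 -0.081  0.144]
   1.1 [-0.28 -0.21  2.39 -0.12  0.35 -1.48] 0.0 [ 0.527 -0.138  0.157]
-20 38
[2.02 1.54 0.47]
   0 [ 0.14 -0.43  2.41 -0.52  0.62 -0.81] 0.0 [ 0.49  -0.     0.231]
   0 [ 0.08 -0.17  2.4  -0.74  0.39 -0.6 ] 0.0 [ 0.546 -0.014  0.149]
   0.3 [-0.   -0.21  2.44 -0.67  0.34 -0.73] 0.0 [ 0.529 -0.046  0.143]
   0.6 [-0.11 -0.23  2.46 -0.52  0.3  -0.96] 0.0 [ 0.521 -0.081  0.144]
   1.1 [-0.27 -0.23  2.43 -0.16  0.28 -1.43] 0.0 [ 0.527 -0.138  0.157]
-10 35
[2.07 1.63 0.55]
   0 [ 0.02 -0.45  2.4  -0.2   0.59 -1.18] 0.0 [ 0.49  -0.     0.231]
   0 [-0.02 -0.19  2.39 -0.27  0.34 -1.13] 0.0 [ 0.546 -0.014  0.149]

[... 651 characters left out ...]
58 -1.51] 0.0 [ 0.49  -0.     0.231]
   0 [-0.11 -0.19  2.4   0.19  0.34 -1.64] 0.0 [ 0.546 -0.014  0.149]
   0.3 [-0.21 -0.22  2.43  0.35  0.35 -1.87] 0.0 [ 0.529 -0.046  0.143]
   0.6 [-0.31 -0.22  2.43  0.49  0.39 -2.08] 0.0 [ 0.521 -0.081  0.144]
   1.1 [-0.46 -0.19  2.38  0.6   0.47 -2.29] 0.0 [ 0.527 -0.138  0.157]
0 38
[2.04 1.67 0.7 ]
   0 [-0.09 -0.49  2.44  0.11  0.53 -1.54] 0.0 [ 0.49  -0.     0.231]
   0 [-0.11 -0.21  2.43  0.27  0.27 -1.72] 0.0 [ 0.546 -0.014  0.149]
   0.3 [-0.21 -0.23  2.46  0.48  0.29 -2.  ] 0.0 [ 0.529 -0.046  0.143]
   0.6 [-0.32 -0.24  2.46  0.63  0.34 -2.24] 0.0 [ 0.521 -0.081  0.144]
   1.1 [-0.47 -0.2   2.41  0.74  0.43 -2.45] 0.0 [ 0.527 -0.138  0.157]
```

carry_out([
  {"delta_pos": [0, 0, 0], "dr": [0, 0, 0]},
  {"delta_pos": [0, 0, 0], "dr": [0, 0, 0]},
  {"delta_pos": [0, 0, 0], "dr": [0, 0, 0]},
], grip=0.24)

```text
time: 7.7
tool_pos: [0.6333, 0.0255, 0.1999]
tcp_rot: [2.273, 1.036, 0.663]
wrist_force: [-5.7, -12.3, -0.2]
width: 0.234
```

carry_out([
  {"delta_pos": [-0.002, 0, 0], "dr": [0, 0, 0]},
  {"delta_pos": [0, 0, 0], "dr": [0, 0, 0]},
])

```text
time: 7.95
tool_pos: [0.6334, 0.0256, 0.2002]
tcp_rot: [2.272, 1.039, 0.668]
wrist_force: [-0.6, -6.5, -2.5]
width: 0.24
```

```bash
python3 wv.py pics/w6.png 1.92 0
```

```text
t 7.95 pos [0.6334 0.0256 0.2002] rot [2.272 1.039 0.668] F [-0.6 -6.5 -2.5] w 0.24 q [ 0.22 -0.09  2.23 -0.92  0.53  0.07]
```

View pics/w6.png

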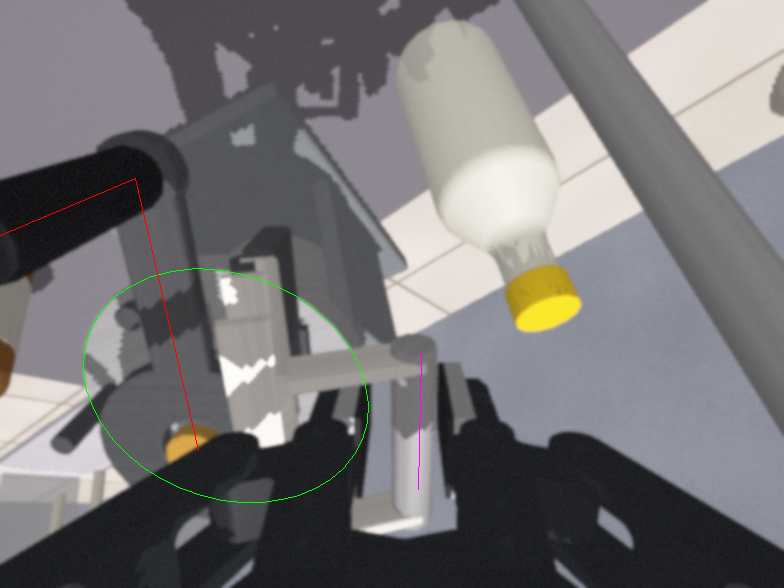

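carry_out([
  {"delta_pos": [-0.002, 0, 0], "dr": [0, 0, 0]},
  {"delta_pos": [0, 0, -0.004], "dr": [0, 0, 0]},
  {"delta_pos": [0, 0, 0], "dr": [0, 0, 0]},
])

```text
time: 8.38
tool_pos: [0.6299, 0.0269, 0.2036]
tcp_rot: [2.272, 1.041, 0.673]
wrist_force: [-0.4, -0.8, 0.9]
width: 0.24
```

```bash
python3 - <<'E'
from plan import *
import cv2
P,Q=now()
cc,f=pickle.load(open('w.pkl','rb'))
for nm,l in dict(postL=(-.085,.19,None),).items():
    pts=W(p,[(-.085,.19,z) for z in (0.05,.15,.25,.3,.36)])
    print(proj(cc,pts)*1.4, R.from_rotvec(cc['attitude']).inv().apply(pts-cc['xyz'])[:,2])
    pts=W(p,[(-.085,y,.36) for y in (0.1,.15,.19)]);print(proj(cc,pts)*1.4)
print('tool frame of post',Q.inv().apply(W(p,[(-.085,.19,z) for z in (.2,.25,.3,.34)])-P).round(3))
print('rod in tool',Q.inv().apply(W(p,[(-.085,y,.36) for y in (0.05,.1,.15,.19)])-P).round(3))
E
```

```text
t 8.38 pos [0.6299 0.0269 0.2036] rot [2.272 1.041 0.673] F [-0.4 -0.8  0.9] w 0.24 q [ 0.23 -0.1   2.24 -0.91  0.54  0.06]
[[ 468.89561168 -109.18635978]
 [ 578.53947915   52.24265214]
 [ 840.17929455  437.45577761]
 [1179.15185469  936.52614708]
 [2891.48197731 3457.5951876 ]] [0.17808748 0.12635878 0.07463008 0.04876573 0.01772851]
[[ 490.87999063 2246.42343087]
 [1387.66898521 2698.87890162]
 [2891.48197731 3457.5951876 ]]
tool frame of post [[ 0.055 -0.062 -0.036]
 [ 0.065 -0.03  -0.072]
 [ 0.076  0.003 -0.108]
 [ 0.084  0.029 -0.137]]
rod in tool [[-0.039  0.099 -0.137]
 [ 0.007  0.079 -0.142]
 [ 0.052  0.059 -0.148]
 [ 0.088  0.042 -0.152]]
```

carry_out([
  {"delta_pos": [0, 0, -0.012], "dr": [0, 0, 0]},
  {"delta_pos": [0, 0, -0.015], "dr": [0, 0, 0]},
  {"delta_pos": [-0.004, 0, -0.02], "dr": [0, 0, 0]},
])

```text
time: 8.75
tool_pos: [0.597, 0.0367, 0.2371]
tcp_rot: [2.272, 1.042, 0.672]
wrist_force: [1.1, 0.1, 0.1]
width: 0.243
```

carry_out([
  {"delta_pos": [-0.01, 0, -0.02], "dr": [0, 0, 0]},
  {"delta_pos": [-0.01, 0, -0.02], "dr": [0, 0, 0]},
  {"delta_pos": [-0.01, 0, -0.02], "dr": [0, 0, 0]},
])

```text
time: 9.12
tool_pos: [0.5413, 0.0289, 0.2747]
tcp_rot: [2.272, 1.041, 0.673]
wrist_force: [-0.8, 0.3, 0.1]
width: 0.24
```

```bash
python3 wv.py pics/w7.png 1.92 0
python3 - <<'E'
from lev import *
P,Q=now()
Q1=RL(35,-18)
rows(P,Q,[(tcp(grip(0,.165),Q1),Q1,7)])
E
```

```text
t 9.12 pos [0.5413 0.0289 0.2747] rot [2.272 1.041 0.673] F [-0.8  0.3  0.1] w 0.24 q [ 0.29 -0.37  2.31 -0.73  0.72 -0.13]
t 9.18 pos [0.5406 0.0287 0.2765] rot [2.271 1.04  0.675] F [-0.2 -0.7  0.5] w 0.239 q [ 0.29 -0.38  2.31 -0.73  0.72 -0.13]
[{"delta_pos": [-0.009, -0.006, 0.005], "dr": [0.02, 0.0, -0.06]}, {"delta_pos": [-0.008, -0.007, 0.006], "dr": [0.02, 0.01, -0.06]}, {"delta_pos": [-0.008, -0.007, 0.005], "dr": [0.03, 0.01, -0.07]}, {"delta_pos": [-0.007, -0.008, 0.006], "dr": [0.02, 0.0, -0.06]}, {"delta_pos": [-0.008, -0.008, 0.006], "dr": [0.02, 0.0, -0.06]}, {"delta_pos": [-0.006, -0.008, 0.006], "dr": [0.02, 0.01, -0.06]}, {"delta_pos": [-0.006, -0.008, 0.006], "dr": [0.03, 0.0, -0.06]}]
end [ 0.5065 -0.0048  0.2072] [2.066 1.582 0.456]
[np.float64(0.012806248474865698), np.float64(0.07681145747868609)]
```

View pics/w7.png

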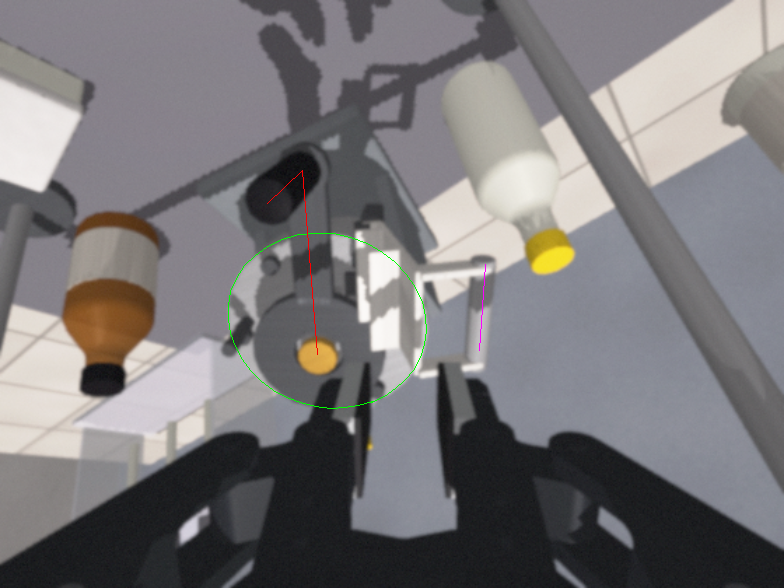

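carry_out([
  {"delta_pos": [-0.009, -0.006, 0.005], "dr": [0.02, 0.0, -0.06]},
  {"delta_pos": [-0.008, -0.007, 0.006], "dr": [0.02, 0.01, -0.06]},
  {"delta_pos": [-0.008, -0.007, 0.005], "dr": [0.03, 0.01, -0.07]},
  {"delta_pos": [-0.007, -0.008, 0.006], "dr": [0.02, 0.0, -0.06]},
  {"delta_pos": [-0.008, -0.008, 0.006], "dr": [0.02, 0.0, -0.06]},
  {"delta_pos": [-0.006, -0.008, 0.006], "dr": [0.02, 0.01, -0.06]},
  {"delta_pos": [-0.006, -0.008, 0.006], "dr": [0.03, 0.0, -0.06]},
  {"delta_pos": [0, 0, 0], "dr": [0, 0, 0]},
], grip=0.55)

```text
time: 10.18
tool_pos: [0.5076, -0.0052, 0.2042]
tcp_rot: [2.068, 1.581, 0.452]
wrist_force: [-0.8, 0.0, -0.1]
width: 0.543
```

```bash
python3 wv.py pics/w8.png 1.92 0
python3 - <<'E'
from lev import *
P,Q=now()
Q1=RL(35,-18)
rows(P,Q,[(tcp(grip(0,.078),Q1),Q1,5)])
E
```

```text
t 10.18 pos [ 0.5076 -0.0052  0.2042] rot [2.068 1.581 0.452] F [-0.8  0.  -0.1] w 0.543 q [ 0.1  -0.38  2.38 -0.42  0.62 -0.93]
t 10.22 pos [ 0.508  -0.005   0.2047] rot [2.068 1.581 0.454] F [ 0.1 -0.3 -0.2] w 0.55 q [ 0.1  -0.38  2.38 -0.42  0.62 -0.92]
[{"delta_pos": [0.001, 0.0, 0.017], "dr": [0.0, 0.0, 0.0]}, {"delta_pos": [0.0, 0.0, 0.017], "dr": [0.0, 0.0, 0.0]}, {"delta_pos": [0.001, 0.0, 0.016], "dr": [0.0, 0.0, 0.0]}, {"delta_pos": [0.001, 0.001, 0.017], "dr": [0.0, 0.01, 0.0]}, {"delta_pos": [0.0, 0.0, 0.017], "dr": [-0.01, 0.0, 0.0]}]
end [ 0.5549 -0.0175  0.136 ] [2.061 1.581 0.472]
[np.float64(0.017058722109231983), np.float64(0.01)]
```

View pics/w8.png

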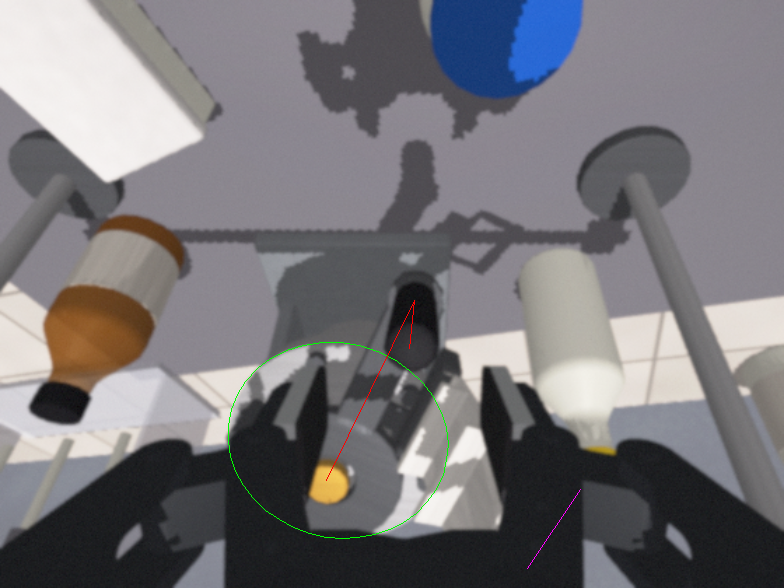

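carry_out([
  {"delta_pos": [0.001, 0.0, 0.017], "dr": [0.0, 0.0, 0.0]},
  {"delta_pos": [0.0, 0.0, 0.017], "dr": [0.0, 0.0, 0.0]},
  {"delta_pos": [0.001, 0.0, 0.016], "dr": [0.0, 0.0, 0.0]},
  {"delta_pos": [0.001, 0.001, 0.017], "dr": [0.0, 0.01, 0.0]},
  {"delta_pos": [0.0, 0.0, 0.017], "dr": [-0.01, 0.0, 0.0]},
])

```text
time: 10.85
tool_pos: [0.556, -0.0171, 0.1364]
tcp_rot: [2.06, 1.581, 0.474]
wrist_force: [-0.2, 0.1, -0.6]
width: 0.553
```

carry_out([
  {"delta_pos": [0, 0, 0], "dr": [0, 0, 0]},
  {"delta_pos": [0, 0, 0], "dr": [0, 0, 0]},
], grip=0.33)

```text
time: 11.1
tool_pos: [0.555, -0.0172, 0.1363]
tcp_rot: [2.06, 1.583, 0.471]
wrist_force: [-0.1, -0.7, 0.5]
width: 0.333
```

```bash
python3 wv.py pics/w9.png 1.92 0
python3 - <<'E'
from lev import *
P,Q=now();print(tcp(grip(0,.078),RL(35,-18)))
Q1=RL(35,-18)
print('fwd');P1,Qe=rows(P,Q,[(tcp(grip(l,.078),Q1),Q1,1) for l in np.linspace(0,1.12,11)[1:]])
print('back');rows(P1,Qe,[(tcp(grip(l,.078),Q1),Q1,1) for l in np.linspace(1.12,0,11)[1:]])
E
```

```text
t 11.1 pos [ 0.555  -0.0172  0.1363] rot [2.06  1.583 0.471] F [-0.1 -0.7  0.5] w 0.333 q [ 0.05 -0.18  2.38 -0.53  0.41 -0.82]
t 11.15 pos [ 0.5551 -0.0172  0.1366] rot [2.06  1.582 0.472] F [ 0.1 -0.5 -0.2] w 0.33 q [ 0.05 -0.18  2.38 -0.53  0.41 -0.82]
[ 0.55468412 -0.01733693  0.13594107]
fwd
[{"delta_pos": [-0.013, -0.006, 0.001], "dr": [0.0, 0.0, 0.0]}, {"delta_pos": [-0.013, -0.003, 0.0], "dr": [0.0, 0.0, 0.0]}, {"delta_pos": [-0.013, -0.002, 0.001], "dr": [0.0, 0.0, 0.0]}, {"delta_pos": [-0.013, -0.001, 0.0], "dr": [0.0, 0.0, 0.0]}, {"delta_pos": [-0.014, 0.001, 0.0], "dr": [0.0, 0.0, 0.0]}, {"delta_pos": [-0.013, 0.003, 0.001], "dr": [0.0, 0.0, 0.0]}, {"delta_pos": [-0.013, 0.003, 0.0], "dr": [0.0, 0.0, 0.0]}, {"delta_pos": [-0.012, 0.006, 0.001], "dr": [0.0, 0.0, 0.0]}, {"delta_pos": [-0.012, 0.006, 0.0], "dr": [0.0, 0.0, 0.0]}, {"delta_pos": [-0.011, 0.008, 0.001], "dr": [0.0, 0.0, 0.0]}]
end [ 0.536  -0.1435  0.1445] [2.06  1.582 0.472]
[np.float64(0.014352700094407323), np.float64(0.0)]
back
[{"delta_pos": [0.011, -0.008, -0.001], "dr": [0.0, 0.0, 0.0]}, {"delta_pos": [0.012, -0.006, 0.0], "dr": [0.0, 0.0, 0.0]}, {"delta_pos": [0.012, -0.006, -0.001], "dr": [0.0, 0.0, 0.0]}, {"delta_pos": [0.013, -0.003, 0.0], "dr": [0.0, 0.0, 0.0]}, {"delta_pos": [0.013, -0.003, -0.001], "dr": [0.0, 0.0, 0.0]}, {"delta_pos": [0.014, -0.001, 0.0], "dr": [0.0, 0.0, 0.0]}, {"delta_pos": [0.013, 0.001, 0.0], "dr": [0.0, 0.0, 0.0]}, {"delta_pos": [0.013, 0.002, -0.001], "dr": [0.0, 0.0, 0.0]}, {"delta_pos": [0.013, 0.003, 0.0], "dr": [0.0, 0.0, 0.0]}, {"delta_pos": [0.013, 0.005, -0.001], "dr": [0.0, 0.0, 0.0]}]
end [ 0.5543 -0.017   0.136 ] [2.06  1.582 0.472]
[np.float64(0.0140356688476182), np.float64(0.0)]
```

View pics/w9.png

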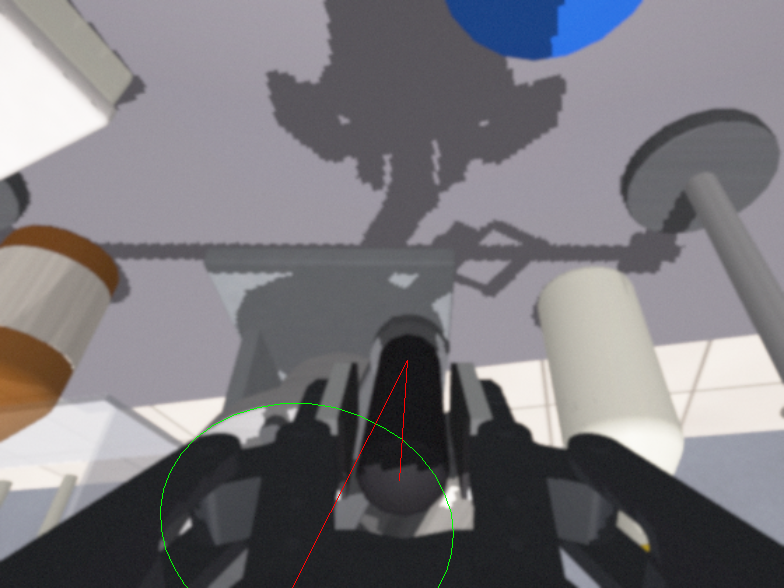

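carry_out([
  {"delta_pos": [-0.013, -0.006, 0.001], "dr": [0.0, 0.0, 0.0]},
  {"delta_pos": [-0.013, -0.003, 0.0], "dr": [0.0, 0.0, 0.0]},
  {"delta_pos": [-0.013, -0.002, 0.001], "dr": [0.0, 0.0, 0.0]},
  {"delta_pos": [-0.013, -0.001, 0.0], "dr": [0.0, 0.0, 0.0]},
])

```text
time: 11.65
tool_pos: [0.5319, -0.065, 0.1286]
tcp_rot: [2.06, 1.584, 0.472]
wrist_force: [0.6, 4.1, -2.2]
width: 0.33
```

carry_out([
  {"delta_pos": [-0.014, 0.001, 0.0], "dr": [0.0, 0.0, 0.0]},
  {"delta_pos": [-0.013, 0.003, 0.001], "dr": [0.0, 0.0, 0.0]},
  {"delta_pos": [-0.013, 0.003, 0.0], "dr": [0.0, 0.0, 0.0]},
  {"delta_pos": [-0.012, 0.006, 0.001], "dr": [0.0, 0.0, 0.0]},
  {"delta_pos": [-0.012, 0.006, 0.0], "dr": [0.0, 0.0, 0.0]},
  {"delta_pos": [-0.011, 0.008, 0.001], "dr": [0.0, 0.0, 0.0]},
])

```text
time: 12.4
tool_pos: [0.5347, -0.1432, 0.1434]
tcp_rot: [2.062, 1.584, 0.47]
wrist_force: [-1.2, 5.2, 0.3]
width: 0.331
```

```bash
python3 wv.py pics/w10.png 1.92 1.1; python3 - <<'E'
from workcell import bot
import cv2
for n,(x0,y0,x1,y1) in dict(scene=(150,60,350,210+60)).items():
    f=bot.read_camera(n)["frame"][y0:y1,x0:x1,::-1]
    cv2.imwrite(f"pics/{n}10.png",cv2.resize(f,None,fx=2.8,fy=2.8,interpolation=cv2.INTER_CUBIC))
E
```

```text
t 12.4 pos [ 0.5347 -0.1432  0.1434] rot [2.062 1.584 0.47 ] F [-1.2  5.2  0.3] w 0.331 q [-0.31 -0.22  2.4   0.    0.35 -1.62]
```

View pics/w10.png

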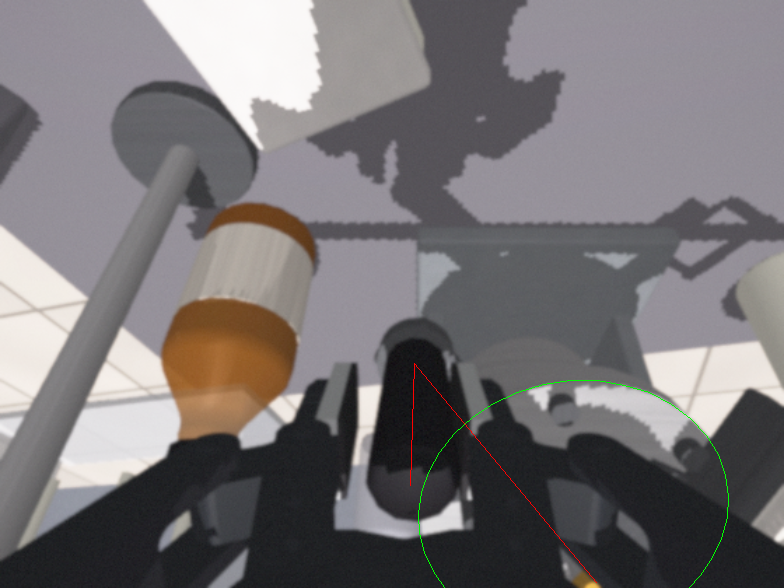

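View pics/scene10.png

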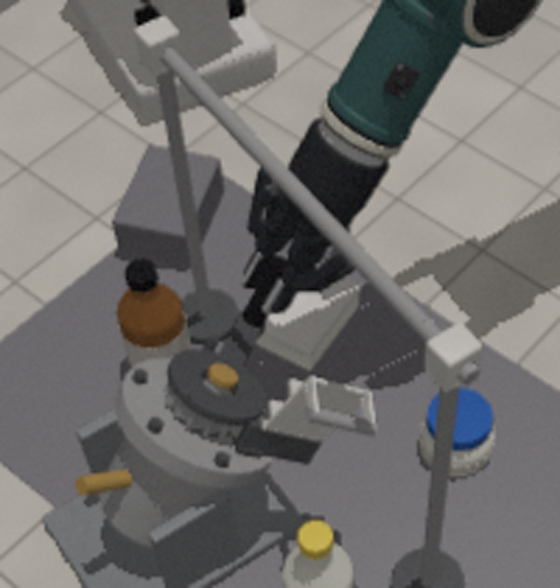

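carry_out([
  {"delta_pos": [0.011, -0.008, -0.001], "dr": [0.0, 0.0, 0.0]},
  {"delta_pos": [0.012, -0.006, 0.0], "dr": [0.0, 0.0, 0.0]},
  {"delta_pos": [0.012, -0.006, -0.001], "dr": [0.0, 0.0, 0.0]},
  {"delta_pos": [0.013, -0.003, 0.0], "dr": [0.0, 0.0, 0.0]},
  {"delta_pos": [0.013, -0.003, -0.001], "dr": [0.0, 0.0, 0.0]},
  {"delta_pos": [0.014, -0.001, 0.0], "dr": [0.0, 0.0, 0.0]},
  {"delta_pos": [0.013, 0.001, 0.0], "dr": [0.0, 0.0, 0.0]},
  {"delta_pos": [0.013, 0.002, -0.001], "dr": [0.0, 0.0, 0.0]},
  {"delta_pos": [0.013, 0.003, 0.0], "dr": [0.0, 0.0, 0.0]},
  {"delta_pos": [0.013, 0.006, -0.001], "dr": [0.0, 0.0, 0.0]},
])

```text
time: 13.75
tool_pos: [0.554, -0.0171, 0.1354]
tcp_rot: [2.061, 1.583, 0.469]
wrist_force: [-1.5, -1.7, -0.8]
width: 0.326
```

```bash
python3 wv.py pics/w11.png 1.92 0; python3 - <<'E'
from workcell import bot
import cv2
c=bot.read_camera('scene');cv2.imwrite('pics/s11f.png',c['frame'][:,:,::-1])
f=c["frame"][160:255,180:300,::-1]
cv2.imwrite(f"pics/scene11.png",cv2.resize(f,None,fx=6,fy=6,interpolation=cv2.INTER_CUBIC))
E
```

```text
t 13.75 pos [ 0.554  -0.0171  0.1354] rot [2.061 1.583 0.469] F [-1.5 -1.7 -0.8] w 0.326 q [ 0.05 -0.18  2.38 -0.54  0.41 -0.82]
```

View pics/w11.png

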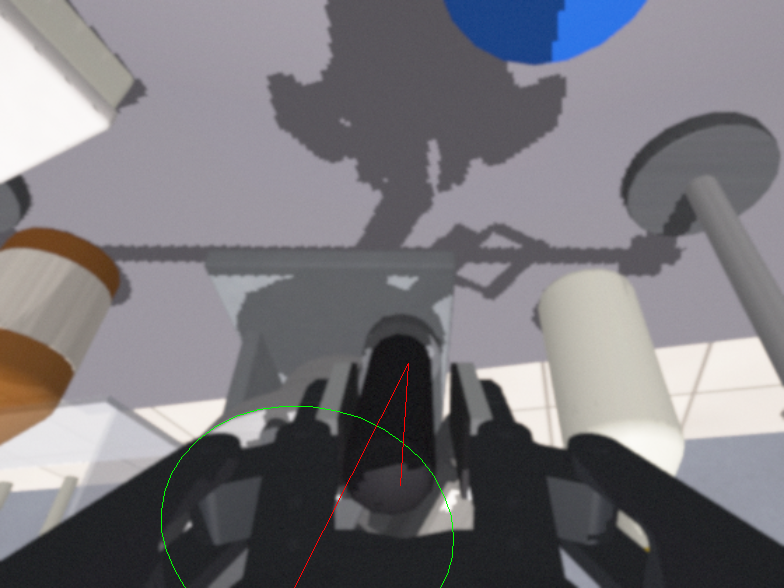

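View pics/scene11.png

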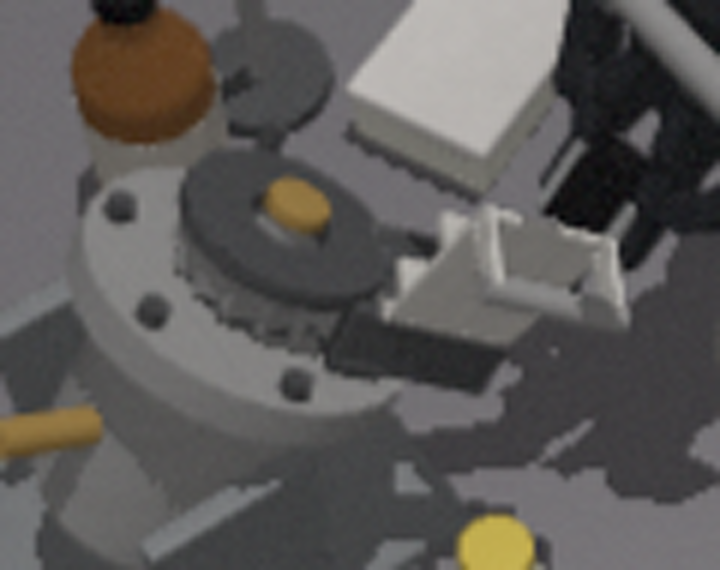

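```bash
cat > stem.py <<'E'
from plan import *
def st(cam,uv):
    f=lambda x:proj(cam,W(p,lid(x[1],0,x[0])))[0]-uv if False else proj(cam,W(p,lid(0,0,x[0])))[0]-uv
    r=least_squares(f,[.04]);return round(r.x[0]*1e3-36,1),r.fun.round(1)
E
python3 - <<'E'
from stem import *
print(proj('scene',W(p,[lid(0,0,.036),lid(0,0,.046),lid(0,0,.061)])).round(1),proj('top',W(p,[lid(0,0,.036),lid(0,0,.046),lid(0,0,.061)])).round(1))
print(st('scene',(228.3,196.2)),st('scene',(229.7,194.2)),st('top',(309.4,173.6)))
E
```

```text
[[227.7 195.6]
 [229.4 192.4]
 [232.1 187.6]] [[309.1 173.3]
 [308.9 175. ]
 [308.5 177.6]]
(np.float64(-0.6), array([-0.7, -0.4])) (np.float64(6.1), array([-0.9, -0.5])) (np.float64(1.3), array([-0.3, -0. ]))
```

carry_out([
  {"delta_pos": [-0.013, -0.006, 0.001], "dr": [0.0, 0.0, 0.0]},
  {"delta_pos": [-0.013, -0.003, 0.0], "dr": [0.0, 0.0, 0.0]},
  {"delta_pos": [-0.013, -0.002, 0.001], "dr": [0.0, 0.0, 0.0]},
  {"delta_pos": [-0.013, -0.001, 0.0], "dr": [0.0, 0.0, 0.0]},
  {"delta_pos": [-0.014, 0.001, 0.0], "dr": [0.0, 0.0, 0.0]},
  {"delta_pos": [-0.013, 0.003, 0.001], "dr": [0.0, 0.0, 0.0]},
  {"delta_pos": [-0.013, 0.003, 0.0], "dr": [0.0, 0.0, 0.0]},
  {"delta_pos": [-0.012, 0.006, 0.001], "dr": [0.0, 0.0, 0.0]},
  {"delta_pos": [-0.012, 0.006, 0.0], "dr": [0.0, 0.0, 0.0]},
  {"delta_pos": [-0.011, 0.008, 0.001], "dr": [0.0, 0.0, 0.0]},
])

```text
time: 15.1
tool_pos: [0.5342, -0.1435, 0.1426]
tcp_rot: [2.062, 1.584, 0.469]
wrist_force: [-1.4, 4.3, -0.5]
width: 0.33
```

carry_out([
  {"delta_pos": [0.011, -0.008, -0.001], "dr": [0.0, 0.0, 0.0]},
  {"delta_pos": [0.012, -0.006, 0.0], "dr": [0.0, 0.0, 0.0]},
  {"delta_pos": [0.012, -0.006, -0.001], "dr": [0.0, 0.0, 0.0]},
  {"delta_pos": [0.013, -0.003, 0.0], "dr": [0.0, 0.0, 0.0]},
  {"delta_pos": [0.013, -0.003, -0.001], "dr": [0.0, 0.0, 0.0]},
  {"delta_pos": [0.014, -0.001, 0.0], "dr": [0.0, 0.0, 0.0]},
  {"delta_pos": [0.013, 0.001, 0.0], "dr": [0.0, 0.0, 0.0]},
  {"delta_pos": [0.013, 0.002, -0.001], "dr": [0.0, 0.0, 0.0]},
  {"delta_pos": [0.013, 0.003, 0.0], "dr": [0.0, 0.0, 0.0]},
  {"delta_pos": [0.013, 0.006, -0.001], "dr": [0.0, 0.0, 0.0]},
])

```text
time: 16.35
tool_pos: [0.5537, -0.0177, 0.135]
tcp_rot: [2.061, 1.583, 0.468]
wrist_force: [-1.1, -1.8, -1.8]
width: 0.332
```

```bash
python3 - <<'E'
from workcell import bot
import cv2
from plan import now
now()
c=bot.read_camera('scene')
f=c["frame"][160:255,180:300,::-1]
cv2.imwrite(f"pics/scene12.png",cv2.resize(f,None,fx=6,fy=6,interpolation=cv2.INTER_CUBIC))
E
```

```text
t 16.35 pos [ 0.5537 -0.0177  0.135 ] rot [2.061 1.583 0.468] F [-1.1 -1.8 -1.8] w 0.332 q [ 0.05 -0.18  2.38 -0.54  0.41 -0.82]
```

View pics/scene12.png

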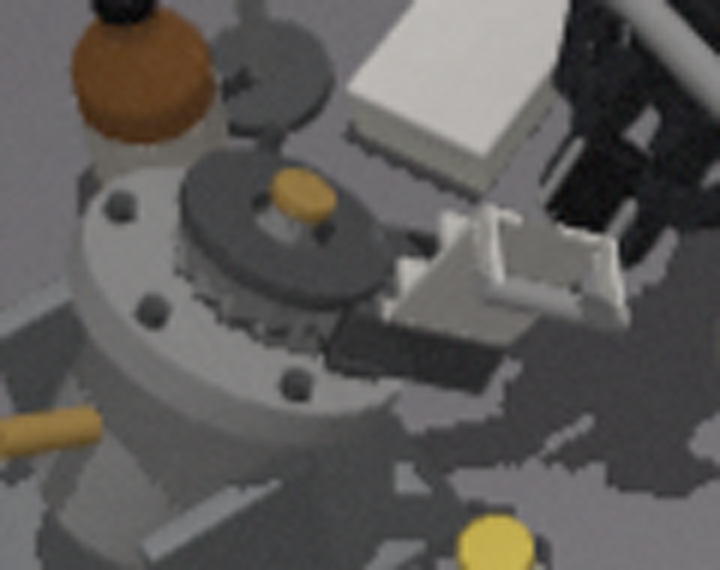

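carry_out([
  {"delta_pos": [-0.013, -0.006, 0.001], "dr": [0.0, 0.0, 0.0]},
  {"delta_pos": [-0.013, -0.003, 0.0], "dr": [0.0, 0.0, 0.0]},
  {"delta_pos": [-0.013, -0.002, 0.001], "dr": [0.0, 0.0, 0.0]},
  {"delta_pos": [-0.013, -0.001, 0.0], "dr": [0.0, 0.0, 0.0]},
  {"delta_pos": [-0.014, 0.001, 0.0], "dr": [0.0, 0.0, 0.0]},
  {"delta_pos": [-0.013, 0.003, 0.001], "dr": [0.0, 0.0, 0.0]},
  {"delta_pos": [-0.013, 0.003, 0.0], "dr": [0.0, 0.0, 0.0]},
  {"delta_pos": [-0.012, 0.006, 0.001], "dr": [0.0, 0.0, 0.0]},
  {"delta_pos": [-0.012, 0.006, 0.0], "dr": [0.0, 0.0, 0.0]},
  {"delta_pos": [-0.011, 0.008, 0.001], "dr": [0.0, 0.0, 0.0]},
])

```text
time: 17.65
tool_pos: [0.5342, -0.1437, 0.1426]
tcp_rot: [2.062, 1.584, 0.469]
wrist_force: [-1.9, 4.0, 0.1]
width: 0.332
```

carry_out([
  {"delta_pos": [0.011, -0.008, -0.001], "dr": [0.0, 0.0, 0.0]},
  {"delta_pos": [0.012, -0.006, 0.0], "dr": [0.0, 0.0, 0.0]},
  {"delta_pos": [0.012, -0.006, -0.001], "dr": [0.0, 0.0, 0.0]},
  {"delta_pos": [0.013, -0.003, 0.0], "dr": [0.0, 0.0, 0.0]},
  {"delta_pos": [0.013, -0.003, -0.001], "dr": [0.0, 0.0, 0.0]},
  {"delta_pos": [0.014, -0.001, 0.0], "dr": [0.0, 0.0, 0.0]},
  {"delta_pos": [0.013, 0.001, 0.0], "dr": [0.0, 0.0, 0.0]},
  {"delta_pos": [0.013, 0.002, -0.001], "dr": [0.0, 0.0, 0.0]},
  {"delta_pos": [0.013, 0.003, 0.0], "dr": [0.0, 0.0, 0.0]},
  {"delta_pos": [0.013, 0.006, -0.001], "dr": [0.0, 0.0, 0.0]},
])

```text
time: 18.9
tool_pos: [0.5537, -0.0178, 0.1349]
tcp_rot: [2.061, 1.583, 0.468]
wrist_force: [-0.7, -1.4, -1.2]
width: 0.329
```

carry_out([
  {"delta_pos": [-0.013, -0.006, 0.001], "dr": [0.0, 0.0, 0.0]},
  {"delta_pos": [-0.013, -0.003, 0.0], "dr": [0.0, 0.0, 0.0]},
  {"delta_pos": [-0.013, -0.002, 0.001], "dr": [0.0, 0.0, 0.0]},
  {"delta_pos": [-0.013, -0.001, 0.0], "dr": [0.0, 0.0, 0.0]},
  {"delta_pos": [-0.014, 0.001, 0.0], "dr": [0.0, 0.0, 0.0]},
  {"delta_pos": [-0.013, 0.003, 0.001], "dr": [0.0, 0.0, 0.0]},
  {"delta_pos": [-0.013, 0.003, 0.0], "dr": [0.0, 0.0, 0.0]},
  {"delta_pos": [-0.012, 0.006, 0.001], "dr": [0.0, 0.0, 0.0]},
  {"delta_pos": [-0.012, 0.006, 0.0], "dr": [0.0, 0.0, 0.0]},
  {"delta_pos": [-0.011, 0.008, 0.001], "dr": [0.0, 0.0, 0.0]},
])

```text
time: 20.15
tool_pos: [0.5342, -0.1437, 0.1426]
tcp_rot: [2.062, 1.584, 0.469]
wrist_force: [-1.8, 4.6, -0.2]
width: 0.328
```

carry_out([
  {"delta_pos": [0.011, -0.008, -0.001], "dr": [0.0, 0.0, 0.0]},
  {"delta_pos": [0.012, -0.006, 0.0], "dr": [0.0, 0.0, 0.0]},
  {"delta_pos": [0.012, -0.006, -0.001], "dr": [0.0, 0.0, 0.0]},
  {"delta_pos": [0.013, -0.003, 0.0], "dr": [0.0, 0.0, 0.0]},
  {"delta_pos": [0.013, -0.003, -0.001], "dr": [0.0, 0.0, 0.0]},
  {"delta_pos": [0.014, -0.001, 0.0], "dr": [0.0, 0.0, 0.0]},
  {"delta_pos": [0.013, 0.001, 0.0], "dr": [0.0, 0.0, 0.0]},
  {"delta_pos": [0.013, 0.002, -0.001], "dr": [0.0, 0.0, 0.0]},
  {"delta_pos": [0.013, 0.003, 0.0], "dr": [0.0, 0.0, 0.0]},
  {"delta_pos": [0.013, 0.006, -0.001], "dr": [0.0, 0.0, 0.0]},
])

```text
time: 21.4
tool_pos: [0.5537, -0.0178, 0.135]
tcp_rot: [2.061, 1.583, 0.468]
wrist_force: [-1.4, -2.3, -2.3]
width: 0.33
```

```bash
python3 - <<'E'
from workcell import bot
import cv2
from plan import now
now()
c=bot.read_camera('scene')
f=c["frame"][160:255,180:300,::-1]
cv2.imwrite(f"pics/scene13.png",cv2.resize(f,None,fx=6,fy=6,interpolation=cv2.INTER_CUBIC))
c=bot.read_camera('top')
f=c["frame"][140:240,245:345,::-1]
cv2.imwrite(f"pics/top13.png",cv2.resize(f,None,fx=6,fy=6,interpolation=cv2.INTER_CUBIC))
E
```

```text
t 21.4 pos [ 0.5537 -0.0178  0.135 ] rot [2.061 1.583 0.468] F [-1.4 -2.3 -2.3] w 0.33 q [ 0.05 -0.18  2.38 -0.54  0.41 -0.82]
```

View pics/scene13.png

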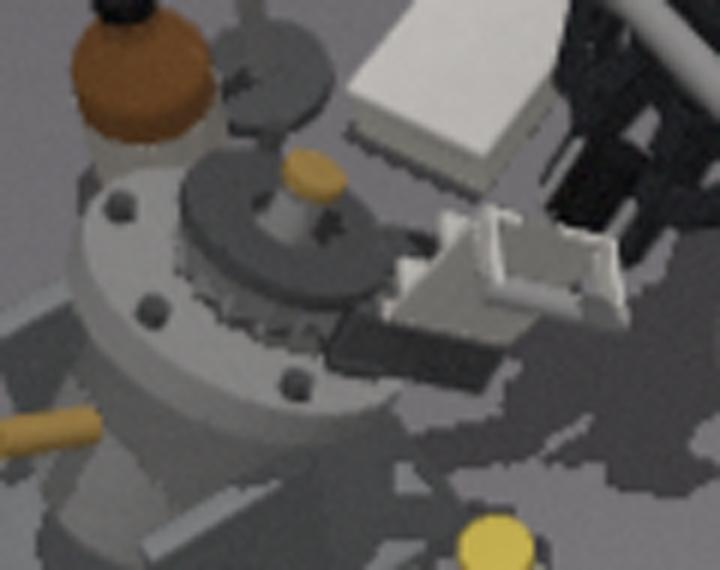

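View pics/top13.png

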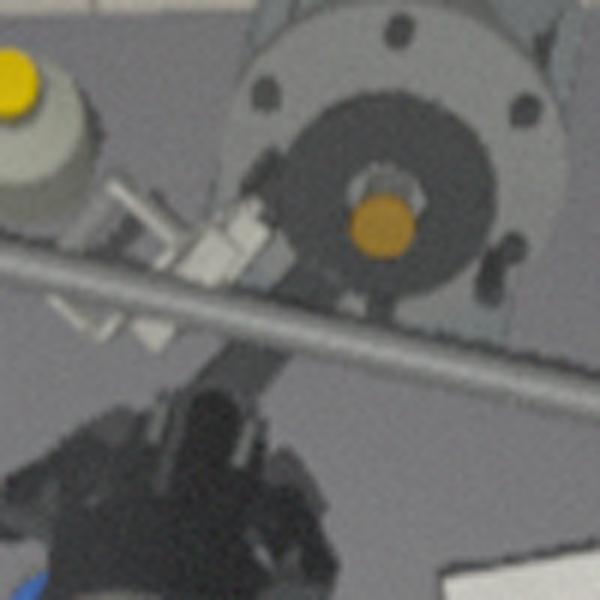

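```bash
cat > ov2.py <<'E'
from plan import *
import cv2,sys
def go(src,name,x0,y0,out,s,R_eye=.0435,he=.036):
    z=cv2.imread(src)
    t=np.linspace(0,6.3,60)
    def c(r,h,col):
        q=(proj(name,W(p,[lid(r*np.cos(a),r*np.sin(a),h) for a in t]))-[x0,y0]+.5)*6-.5
        cv2.polylines(z,[q.round().astype(int).reshape(-1,1,2)],False,col,1)
    c(.072,0,(0,255,0));c(R_eye,he,(255,0,255));c(.013,he+s,(255,255,0))
    cv2.imwrite(out,z)
go('pics/scene13.png','scene',180,160,'pics/o_s.png',.022)
go('pics/top13.png','top',245,140,'pics/o_t.png',.022)
a=cv2.imread('pics/o_s.png')[100:420,60:480];b=cv2.imread('pics/o_t.png')[0:340,200:600]
h=min(len(a),len(b));cv2.imwrite('pics/o.png',np.hstack([a[:h,:400],b[:h]]))
E
python3 ov2.py
```

```text
(no output)
```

View pics/o.png

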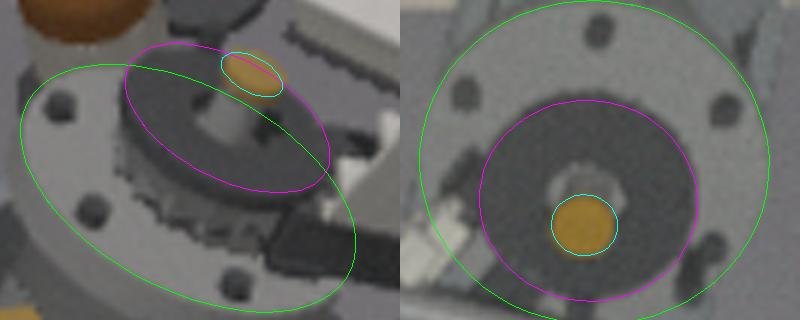

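carry_out([
  {"delta_pos": [-0.013, -0.006, 0.001], "dr": [0.0, 0.0, 0.0]},
  {"delta_pos": [-0.013, -0.003, 0.0], "dr": [0.0, 0.0, 0.0]},
  {"delta_pos": [-0.013, -0.002, 0.001], "dr": [0.0, 0.0, 0.0]},
  {"delta_pos": [-0.013, -0.001, 0.0], "dr": [0.0, 0.0, 0.0]},
  {"delta_pos": [-0.014, 0.001, 0.0], "dr": [0.0, 0.0, 0.0]},
  {"delta_pos": [-0.013, 0.003, 0.001], "dr": [0.0, 0.0, 0.0]},
  {"delta_pos": [-0.006, 0.002, 0.0], "dr": [0.0, 0.0, 0.0]},
  {"delta_pos": [0, 0, 0], "dr": [0.0, 0.0, 0.0]},
])

```text
time: 22.5
tool_pos: [0.5285, -0.0995, 0.1319]
tcp_rot: [2.061, 1.581, 0.47]
wrist_force: [0.2, 0.7, -0.2]
width: 0.327
```

```bash
python3 - <<'E'
from workcell import bot
import cv2
from plan import now
now()
c=bot.read_camera('scene')
f=c["frame"][160:255,180:300,::-1]
cv2.imwrite(f"pics/scene13.png",cv2.resize(f,None,fx=6,fy=6,interpolation=cv2.INTER_CUBIC))
c=bot.read_camera('top')
f=c["frame"][140:240,245:345,::-1]
cv2.imwrite(f"pics/top13.png",cv2.resize(f,None,fx=6,fy=6,interpolation=cv2.INTER_CUBIC))
E
sed -i 's/,\.022)/,.0247)/' ov2.py; python3 ov2.py
```

```text
t 22.5 pos [ 0.5285 -0.0995  0.1319] rot [2.061 1.581 0.47 ] F [ 0.2  0.7 -0.2] w 0.327 q [-0.19 -0.23  2.43 -0.21  0.34 -1.32]
```

View pics/o.png

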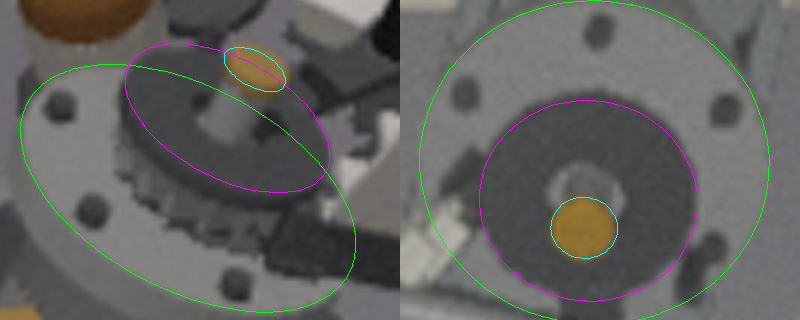

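carry_out([
  {"delta_pos": [0.002, 0, 0], "dr": [0, 0, 0]},
  {"delta_pos": [0, 0, 0], "dr": [0, 0, 0]},
  {"delta_pos": [0, 0, -0.02], "dr": [0, 0, 0]},
  {"delta_pos": [0, 0, -0.02], "dr": [0, 0, 0]},
  {"delta_pos": [0, 0, -0.02], "dr": [0, 0, 0]},
  {"delta_pos": [0, 0, -0.02], "dr": [0, 0, 0]},
], grip=0.5)

```text
time: 23.35
tool_pos: [0.4853, -0.0826, 0.1978]
tcp_rot: [2.06, 1.584, 0.47]
wrist_force: [0.3, 0.3, 0.7]
width: 0.499
```

```bash
python3 wv.py pics/w14.png 1.92 0.7; python3 - <<'E'
from lev import *
P,Q=now()
for pos,t in (((.45,-.09,.30),25),((.45,-.09,.34),10),((.42,-.09,.36),25),((.43,-.09,.36),5)):
    Qn=RL(t,-5);q,e=ik(np.array(pos),Qn,[-.1,-.4,2.3,-.2,.6,-1.2],k);print(pos,t,q.round(2),e.round(4))
E
```

```text
t 23.35 pos [ 0.4853 -0.0826  0.1978] rot [2.06  1.584 0.47 ] F [0.3 0.3 0.7] w 0.499 q [-0.16 -0.45  2.44 -0.16  0.55 -1.36]
t 23.4 pos [ 0.4858 -0.0826  0.2004] rot [2.057 1.582 0.473] F [0.9 0.1 1.6] w 0.5 q [-0.16 -0.45  2.44 -0.16  0.55 -1.36]
(0.45, -0.09, 0.3) 25 [-0.33 -0.51  2.23  0.12  1.   -1.71] 0.0
(0.45, -0.09, 0.34) 10 [-0.28 -0.34  2.    0.03  1.31 -1.61] 0.0
(0.42, -0.09, 0.36) 25 [-0.36 -0.6   2.17  0.13  1.15 -1.73] 0.0
(0.43, -0.09, 0.36) 5 [-0.28 -0.32  1.94  0.02  1.43 -1.6 ] 0.0
```

View pics/w14.png

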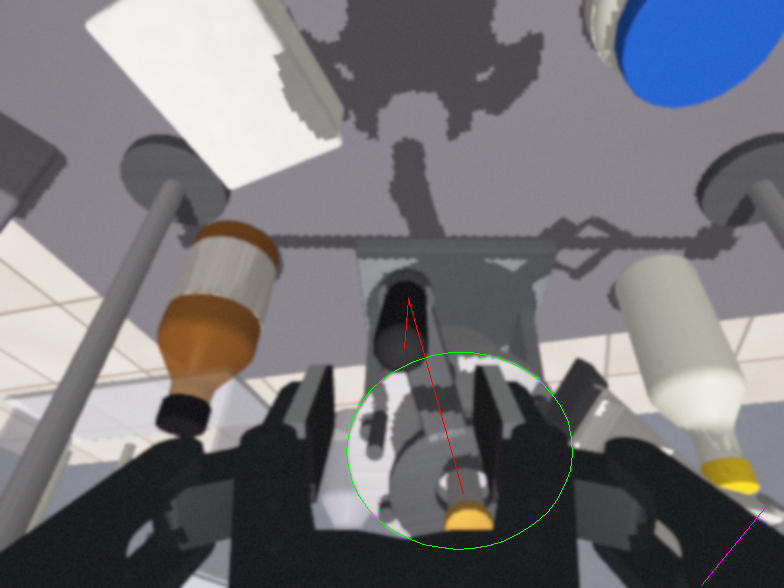

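```bash
python3 - <<'E'
from lev import *
P,Q=now()
Qn=Q*R.from_rotvec([-.24,0,0])
for d in (.03,.05,.08):
  for up in (0,.04,.08):
    Pn=P-Q.apply([0,0,d])+[0,0,up]
    q,e=ik(Pn,Qn,[-.16,-.45,2.4,-.16,.5,-1.3],k);print(d,up,Pn.round(3),q.round(2),e.round(4),clr(Pn,Qn))
Pn=P-Q.apply([0,0,.03])+[0,0,.04]
rows(P,Q,[(Pn,Qn,4)])
E
```

```text
t 23.4 pos [ 0.4858 -0.0826  0.2004] rot [2.057 1.582 0.473] F [0.9 0.1 1.6] w 0.5 q [-0.16 -0.45  2.44 -0.16  0.55 -1.36]
0.03 0 [ 0.469 -0.077  0.225] [-0.12 -0.64  2.57 -0.33  0.43 -1.18] 0.0402 (np.float64(0.1651373900491036), np.float64(0.07))
0.03 0.04 [ 0.469 -0.077  0.265] [-0.12 -0.71  2.55 -0.28  0.47 -1.24] 0.0 (np.float64(0.14738682178072574), np.float64(0.07))
0.03 0.08 [ 0.469 -0.077  0.305] [-0.12 -0.74  2.48 -0.24  0.56 -1.29] 0.0 (np.float64(0.1391955203195025), np.float64(0.07))
0.05 0 [ 0.458 -0.074  0.241] [-0.11 -0.71  2.57 -0.31  0.48 -1.2 ] 0.0319 (np.float64(0.16722936837079427), np.float64(0.07))
0.05 0.04 [ 0.458 -0.074  0.281] [-0.11 -0.76  2.54 -0.27  0.54 -1.26] 0.0 (np.float64(0.15402244346786848), np.float64(0.07))
0.05 0.08 [ 0.458 -0.074  0.321] [-0.11 -0.79  2.47 -0.23  0.62 -1.3 ] 0.0 (np.float64(0.15059935105414848), np.float64(0.07))
0.08 0 [ 0.442 -0.069  0.266] [-0.09 -0.8   2.57 -0.29  0.56 -1.23] 0.0133 (np.float64(0.17466226918268896), np.float64(0.07))
0.08 0.04 [ 0.442 -0.069  0.306] [-0.1  -0.83  2.52 -0.25  0.63 -1.27] 0.0 (np.float64(0.16799184631329722), np.float64(0.07))
0.08 0.08 [ 0.442 -0.069  0.346] [-0.1  -0.85  2.45 -0.23  0.7  -1.3 ] 0.0 (np.float64(0.17069157149506486), np.float64(0.07))
[{"delta_pos": [0.0, 0.006, -0.016], "dr": [-0.06, 0.0, 0.0]}, {"delta_pos": [-0.001, 0.006, -0.015], "dr": [-0.06, 0.0, 0.0]}, {"delta_pos": [0.0, 0.008, -0.015], "dr": [-0.06, 0.0, 0.0]}, {"delta_pos": [0.0, 0.009, -0.014], "dr": [-0.06, 0.0, 0.0]}]
end [ 0.4697 -0.0773  0.2651] [1.876 1.448 0.631]
[np.float64(0.017088007490635063), np.float64(0.06)]
```

```bash
python3 - <<'E'
from lev import *
P,Q=now()
Qn=Q*R.from_rotvec([-.12,0,0])
Pn=P-Q.apply([0,0,.03])+[0,0,.08]
print(ik(Pn,Qn,[-.16,-.45,2.4,-.16,.5,-1.3],k),clr(Pn,Qn))
rows(P,Q,[(Pn,Qn,5)])
E
```

```text
t 23.4 pos [ 0.4858 -0.0826  0.2004] rot [2.057 1.582 0.473] F [0.9 0.1 1.6] w 0.5 q [-0.16 -0.45  2.44 -0.16  0.55 -1.36]
(array([-0.13707811, -0.6715239 ,  2.40245762, -0.17093552,  0.68717638,
       -1.3583478 ]), np.float64(6.613468939153931e-10)) (np.float64(0.13305320889517633), np.float64(0.07))
[{"delta_pos": [0.0, 0.009, -0.019], "dr": [-0.02, 0.0, 0.0]}, {"delta_pos": [-0.001, 0.01, -0.019], "dr": [-0.03, 0.0, 0.0]}, {"delta_pos": [0.0, 0.01, -0.018], "dr": [-0.02, 0.0, 0.0]}, {"delta_pos": [-0.001, 0.011, -0.019], "dr": [-0.03, 0.0, 0.0]}, {"delta_pos": [0.0, 0.011, -0.018], "dr": [-0.02, 0.0, 0.0]}]
end [ 0.4694 -0.0772  0.3051] [1.968 1.515 0.554]
[np.float64(0.02197726097583591), np.float64(0.03)]
```

carry_out([
  {"delta_pos": [0.0, 0.009, -0.019], "dr": [-0.02, 0.0, 0.0]},
  {"delta_pos": [-0.001, 0.01, -0.019], "dr": [-0.03, 0.0, 0.0]},
  {"delta_pos": [0.0, 0.01, -0.018], "dr": [-0.02, 0.0, 0.0]},
  {"delta_pos": [-0.001, 0.011, -0.019], "dr": [-0.03, 0.0, 0.0]},
  {"delta_pos": [0.0, 0.011, -0.018], "dr": [-0.02, 0.0, 0.0]},
  {"delta_pos": [0, 0, 0], "dr": [0, 0, 0]},
  {"delta_pos": [0, 0, 0], "dr": [0, 0, 0]},
])

```text
time: 24.28
tool_pos: [0.4694, -0.0775, 0.3013]
tcp_rot: [1.971, 1.518, 0.551]
wrist_force: [-0.5, 0.4, 0.0]
width: 0.5
```

```bash
cat > ov3.py <<'E'
from plan import *
import cv2
cc,f=pickle.load(open('w.pkl','rb'))
S=.0247
c=proj(cc,W(p,lid(0,0,.036)))[0];x0,y0=(c-[80,70]).astype(int);x0=max(x0,0);y0=max(y0,0)
z=cv2.resize(f[y0:y0+140,x0:x0+160,::-1],None,fx=5,fy=4.9*0+4.2 if 0 else 5,interpolation=cv2.INTER_CUBIC)[:600]
raw=z.copy();t=np.linspace(0,6.3,60)
for r,h,col in((.072,0,(0,255,0)),(.0435,.036,(255,0,255)),(.013,.036+S,(255,255,0)),(.010,.036,(0,0,255))):
    q=(proj(cc,W(p,[lid(r*np.cos(a),r*np.sin(a),h) for a in t]))-[x0,y0]+.5)*5-.5
    cv2.polylines(z,[q.round().astype(int).reshape(-1,1,2)],False,col,1)
cv2.imwrite('pics/o3.png',z);cv2.imwrite('pics/o3raw.png',raw)
print(x0,y0,proj(cc,W(p,[lid(0,0,.036),lid(0,0,.061)])))
E
python3 wv.py pics/w15.png 1.92 .73; python3 ov3.py
python3 - <<'E'
from workcell import bot
import cv2
for n in('scene','top'): cv2.imwrite(f'pics/{n}15.png',bot.read_camera(n)['frame'][:,:,::-1])
E
```

```text
t 24.27 pos [ 0.4694 -0.0775  0.3013] rot [1.971 1.518 0.551] F [-0.5  0.4  0. ] w 0.5 q [-0.14 -0.65  2.4  -0.17  0.68 -1.36]
243 159 [[323.87404353 229.74528007]
 [325.38292317 240.97759082]]
```

View pics/o3.png

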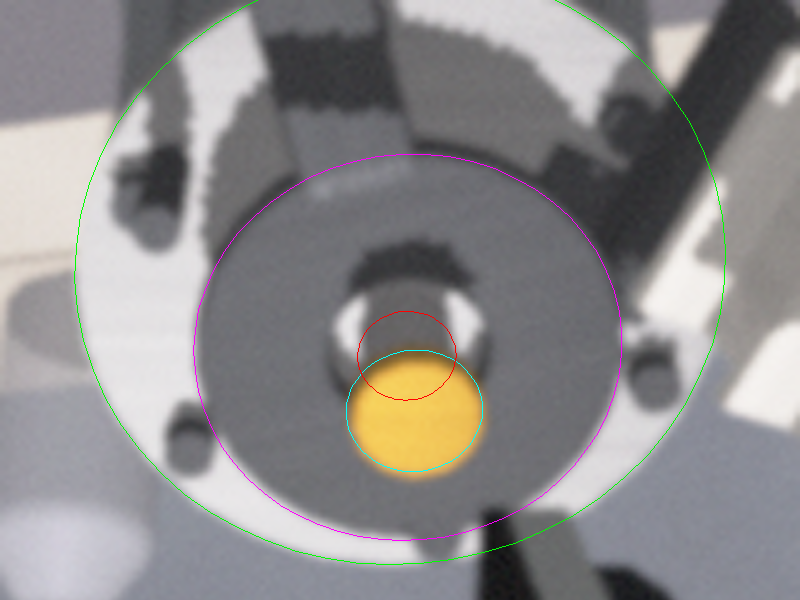

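View pics/w15.png

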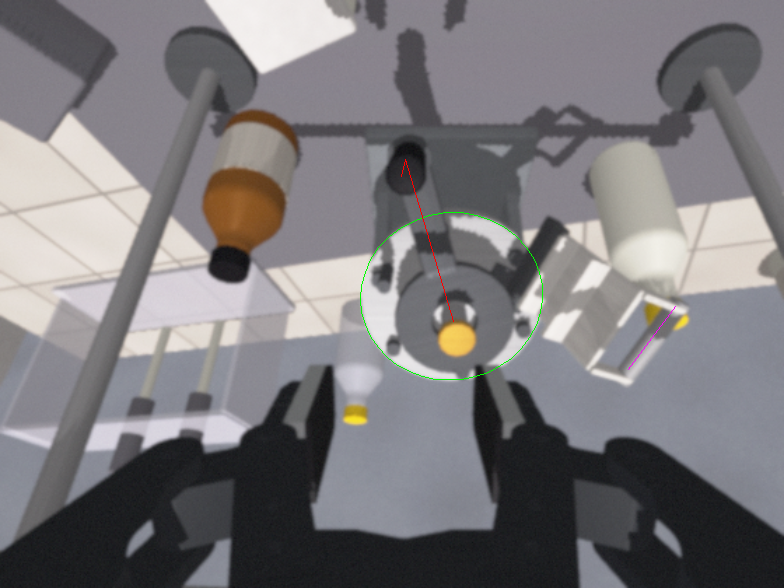

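```bash
python3 - <<'E'
from plan import *
import cv2
cc,f=pickle.load(open('w.pkl','rb'))
def cen(img,c,win,name):
    x,y=c.astype(int);r=win
    a=img[y-r:y+r,x-r:x+r].astype(float)
    m=((a[...,0]-a[...,2])/(a.sum(2)/3)).clip(0.3,None)-.3  # yellowness soft
    m=np.minimum(m,.5)
    yy,xx=np.mgrid[y-r:y+r,x-r:x+r]
    u=np.array([(m*xx).sum(),(m*yy).sum()])/m.sum();print(name,u.round(2),round(m.sum(),1));return u
t0=C['top']['frame'];s0=C['scene']['frame']
t1=cv2.imread('pics/top15.png')[:,:,::-1];s1=cv2.imread('pics/scene15.png')[:,:,::-1]
P=lambda cam,h:proj(cam,W(p,lid(0,0,h)))[0]
o={}
o['t0']=('top',cen(t0,P('top',.037),8,'t0'));o['s0']=('scene',cen(s0,P('scene',.037),8,'s0'))
o['t1']=('top',cen(t1,P('top',.062),8,'t1'));o['s1']=('scene',cen(s1,P('scene',.062),8,'s1'));o['w1']=(cc,cen(f,P(cc,.062),20,'w'))
def tri(keys):
    g=lambda x:np.concatenate([proj(o[k][0],W(p,lid(*x)))[0]-o[k][1] for k in keys])
    r=least_squares(g,[0,0,.05]);print(keys,(r.x*1e3).round(1),r.fun.round(2))
tri(['t0','s0']);tri(['t1','s1']);tri(['t1','s1','w1']);tri(['s1','w1'])
# image displacement along n
for a,b,c in(('t0','t1','top'),('s0','s1','scene')):
    d=o[b][1]-o[a][1];k=(P(c,.061)-P(c,.036))/25;print(c,d.round(2),d@k/(k@k))
E
```

```text
t0 [308.81 173.61] 41.0
s0 [227.99 195.85] 30.7
t1 [308.2  177.69] 43.6
s1 [232.26 188.23] 28.4
w [325.86 241.13] 271.8
['t0', 's0'] [-1.   0.5 35.6] [ 0.04 -0.03  0.05  0.01]
['t1', 's1'] [-1.1  0.6 59.6] [ 0.02 -0.01  0.02  0.  ]
['t1', 's1', 'w1'] [ 0.1  0.6 60.8] [ 0.09 -0.24 -0.12 -0.37  0.14 -0.13]
['s1', 'w1'] [ 0.4  0.6 60.4] [-0.26 -0.23  0.12 -0.08]
top [-0.61  4.09] 24.083105394887166
scene [ 4.27 -7.62] 23.983799484465
```

```bash
python3 - <<'E'
import cv2,numpy as np,pickle
C=pickle.load(open('cams.pkl','rb'))
a=C['top']['frame'][110:300,100:440,::-1];b=cv2.imread('pics/top15.png')[110:300,100:440]
cv2.imwrite('pics/cmp.png',cv2.resize(np.vstack([a,b]),None,fx=1.55,fy=1.55))
E
```

```text
(no output)
```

View pics/cmp.png

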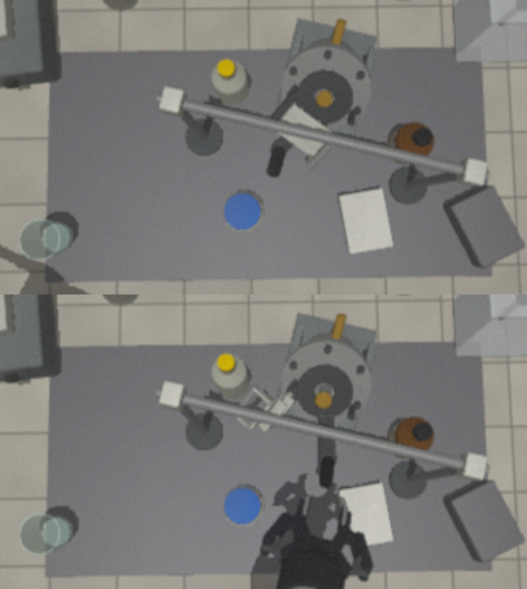

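The before and after top views show all six bystanders in the same places. The tab is open, the lever is released, and the gripper is clear of everything. I'm handing the job in.

```bash
python3 -c "
from workcell import bot
print(bot.finish_job());s=bot.read_state();print(s['time'],s['wrist_force'])"
```

```text
the job is handed in; nothing more can be done
None
the job is handed in; nothing more can be done
```

The job is handed in at about 24.5 s of the 66 s allowed. The tab is open and the stem stands about 24–25 mm proud of the lever's eye.

**What I did**
- **Tab:** I gripped its bar, swung it over to the left to about 1.9 rad, and let go.
- **Lever:** I held its grip loosely between the part-closed fingers and made four full swings and one shorter one to the right. I then released it at about 0.7 rad and backed the gripper out under the crossrod.

**Last checks**
- **Stem height:** The top and scene cameras show the stem top rose about 24 mm, starting roughly flush (measured -0.4 mm). Adding the wrist view gives 24.8 mm. A looser overlay on the wrist picture alone suggested 27–28 mm, but that is still within 20–30 mm.
- **Tab:** It stayed at about 1.9 rad in the last wrist picture.
- **Surroundings:** The bottles, jar, boxes and beaker look unmoved in the before and after top views.
- **Contact:** Wrist force was near zero before handing in, with nothing held.

**One disagreement:** while opening the fingers after the tab flip, I saw about 12 N of side force. I could not tell what the gripper touched, possibly the left upright rod. It cleared when I moved about 4 mm to the right and backed off slightly.

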